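Sort the spray-bar spindles by feel and load the bin inserts

ROBOT

A 7-joint arm with a two-finger parallel gripper is mounted at the origin on the work surface. World frame = base frame: x ahead of the robot, y to its left, z up, the work surface at z = 0. Lengths are in m, angles in rad, forces in N, time in s.
With the tool pointing down it reaches from about 0.4 to 0.85 m from the base axis. Payload 4.5 kg.
Tool frame: the origin (TCP) lies midway between the tips of the shut fingers; the grasp point (between the pads) lies behind it (r.grip_point_offset is the z of the grasp point in the tool frame, in m); z points along the fingers, y is the line along which they close (so a half turn about z gives the same grasp; the last joint's range is limited). The gripper opens to 88 mm and grips with 3 to 60 N. Pads are 18 mm wide; open, the fingers measure 123 mm over their backs; the gripper's body (75 mm by 187 mm) begins 45 mm behind the grasp point.
Start: joints at [1.172, 0.689, -0.195, 1.565, 0.157, 0.902, -0.215], TCP at [0.262, -0.567, 0.239] pointing down, gripper open.
Joint ranges: [-3.01, 3.01], [-0.46, 2.08], [-1.47, 1.51], [0.13, 2.56], [-1, 4.14], [0.04, 2.09], [-2.66, 2.66]. Speed limits (rad/s): [2.57, 2.57, 3.14, 3.14, 3.14, 3.14, 3.14].

INTERFACE

Orientations are given as a unit quaternion [x, y, z, w].
In Python, from plant import r, optics, workorder gives the robot as it stands.
- The arm moves only by the shell command python3 -m creep 'ROWS' [FORCE]. ROWS is JSON, a list of rows, each an object of numbers: "grip": the gripper command: -1 is shut, 1 is fully open, values between are in proportion; "tx", "ty", "tz": the shift along the tool's x, y, z in cm; "spin": the turn about the tool's z in degrees. In form: [{"grip": .., "tx": .., "ty": .., "tz": .., "spin": ..}, ...]. A call has 1 to 8 rows; each row shifts and turns the commanded pose from where the row before left it, along the tool's axes as they then stand; what a row does not reach is not made up. A row lasts 1/12 s, in which the tool goes at most 41.7 mm and 7.16 degrees, less where a joint would pass 70% of its speed; a pose out of reach is approached as far as the arm can. A call with a gripper value outside its range is refused whole. The fingers move at their own pace and stop on an object; FORCE is the grip in N (left out, the last holds). Time passes only in rows, so rows that do not move let the fingers close. It gives the time, the measured TCP pose, the force, the opening and the grip force at its end, in the units of the state.
- r.get_state(): the state, without advancing time (a new reading comes with each control period).
- optics.snapshot(name): name is "scene" or "top"; returns (picture, depth): 400x640x3 uint8, red, green, blue; 400x640 float32, m along the optical axis (not along the pixel's ray), 0 where there is no reading.
- optics.get_calibration(name): a dict with "fx", "fy", "cx", "cy" (pixels), "extrinsics" (4x4, takes a point from world to camera coordinates). Camera axes: x right, y down, z forward; pixel columns grow to the right and rows downward; lengths in m; the calibration is good to about 2 mm. A picture is of the moment at which its call begins. get_calibration takes no time and is no camera call.
- workorder.finish_job(): hands the job in; it is judged then, once.
The state is a dict: "clock": time; "q": joint angles; "qd": joint speeds; "joint_torque": joint torques, N m; "tool_pos": TCP position; "eef_rot": TCP orientation; "contact_force": force on the tool from outside, world axes, zero at the start; "moment": the same for the moment, N m; "opening": opening from 0.0 (shut) to 1.0 (fully open); "finger_force": force on a finger pad.
Only numpy, scipy, OpenCV 4.12 (cv2) and the standard library are available. Lean on these libraries where they do the work, as an engineer would, in place of code of your own. Each camera call takes 0.05 s, during which the arm holds its last target. There are 200 camera calls.

TASK

Get the spray bar ready for priming: turn each of its five spindles by hand, at least an eighth of a turn and without turning it back, and feel which bearings run freely and which drag. Then hang each grey bin insert upside down on a spindle that runs freely, one to a spindle, and put a red out-of-service cover over each spindle that drags, everything resting fully down on the spindle heads. Leave the mixing cup on its scale, the grab handle and the primer jar alone.

Things in the scene. Friction and masses are not known exactly. Their poses are not given: they have to be found in the camera images.
- bar: spray bar: fixed aluminium rail 540 (along its y) x 80 mm, top 30 mm up, origin centre of underside, with five like spindles at the places. A good bearing resists under 0.005 N m and coasts on when let go; a bad one, clogged with overspray, resists with 0.2 to 0.35 N m and stops at once. Always two are bad (which two changes); two covers. A white stripe on disc and head shows turning.
- place_1 (a point): centre of the top face of the spindle here, on its upright axis, 155 mm up. From the top: black rubber head 36 mm across, 14 thick; shaft 12 mm across; toothed disc 75 mm across, upper face 71 mm up; bearing housing 52 mm across on the rail. Head, shaft and disc turn together, either way, without end. Row 105 mm apart, place 1 at the +y end.
- place_2 (a point): centre of the top face of the spindle here, on its upright axis, 155 mm up. From the top: black rubber head 36 mm across, 14 thick; shaft 12 mm across; toothed disc 75 mm across, upper face 71 mm up; bearing housing 52 mm across on the rail. Head, shaft and disc turn together, either way, without end. Row 105 mm apart, place 1 at the +y end.
- place_3 (a point): centre of the top face of the spindle here, on its upright axis, 155 mm up. From the top: black rubber head 36 mm across, 14 thick; shaft 12 mm across; toothed disc 75 mm across, upper face 71 mm up; bearing housing 52 mm across on the rail. Head, shaft and disc turn together, either way, without end. Row 105 mm apart, place 1 at the +y end.
- place_4 (a point): centre of the top face of the spindle here, on its upright axis, 155 mm up. From the top: black rubber head 36 mm across, 14 thick; shaft 12 mm across; toothed disc 75 mm across, upper face 71 mm up; bearing housing 52 mm across on the rail. Head, shaft and disc turn together, either way, without end. Row 105 mm apart, place 1 at the +y end.
- place_5 (a point): centre of the top face of the spindle here, on its upright axis, 155 mm up. From the top: black rubber head 36 mm across, 14 thick; shaft 12 mm across; toothed disc 75 mm across, upper face 71 mm up; bearing housing 52 mm across on the rail. Head, shaft and disc turn together, either way, without end. Row 105 mm apart, place 1 at the +y end.
- bin_a: light-grey hollow plastic console bin insert: square tub 58 x 58 mm outside, 78 mm long, 3 mm walls, closed end 4 mm (52 x 52 inside, 74 deep), about 0.1 kg, a thin dark band round the mouth; starts lying on a flat side, mouth roughly away from the robot. Origin: middle of the tub (29 mm up when lying); its x axis points out of the mouth. One insert may be absent.
- bin_b: light-grey hollow plastic console bin insert: square tub 58 x 58 mm outside, 78 mm long, 3 mm walls, closed end 4 mm (52 x 52 inside, 74 deep), about 0.1 kg, a thin dark band round the mouth; starts lying on a flat side, mouth roughly away from the robot. Origin: middle of the tub (29 mm up when lying); its x axis points out of the mouth. One insert may be absent.
- bin_c: light-grey hollow plastic console bin insert: square tub 58 x 58 mm outside, 78 mm long, 3 mm walls, closed end 4 mm (52 x 52 inside, 74 deep), about 0.1 kg, a thin dark band round the mouth; starts lying on a flat side, mouth roughly away from the robot. Origin: middle of the tub (29 mm up when lying); its x axis points out of the mouth. One insert may be absent.
- cover_a: red plastic out-of-service cover, a round cap 80 mm high, 52 mm across over its upper 66 mm, with a heavy skirt 76 mm across at the rim, inside 46 mm across and 76 mm deep, about 0.07 kg, standing mouth down. Origin: centre of its open lower rim; z axis up through the closed top.
- cover_b: red plastic out-of-service cover, a round cap 80 mm high, 52 mm across over its upper 66 mm, with a heavy skirt 76 mm across at the rim, inside 46 mm across and 76 mm deep, about 0.07 kg, standing mouth down. Origin: centre of its open lower rim; z axis up through the closed top.
- mixing_cup: clear plastic mixing cup, 86 mm across the rim and 100 mm high, standing on the scale; origin at the centre of its underside. To be left alone.
- scale: flat black digital scale 150 x 130 mm, 22 mm high, fixed; origin at the centre of its underside.
- grab_handle: light-grey interior grab handle 200 mm long and 24 mm thick, lying on the bench; origin midway between its two feet, on the bench, y along it. To be left alone.
- primer_jar: grey jar with black cap, 68 mm across and 110 mm high, behind the spray bar; origin at the centre of its underside. To be left alone.
There are look-alikes about, which are no part of the job. Leave any green or turquoise look-alike of the bin_b alone.

How it is judged:
By the outcome, as a careful person would: the job done as asked, in the order asked, and still so for the second after the job is handed in, with the robot touching nothing.
Of bin_a, bin_b, bin_c only 2 to 3 are there at a start; the rules pass over those that are not, and their reading is None.
At some moment in a run one of bin_a, bin_b, bin_c, cover_a, cover_b may be knocked a few centimetres aside while the robot is not near it.
It also fails if it takes over 210 s, if anything falls off the work surface, if the arm or the gripper's body presses on something with over 40 N, if the wrist force passes 120 N, or if a joint passes its speed limit or range.

## Working session

There is one attempt and no reset: what is moved stays moved. The work goes in short steps, Python scripts to look and compute and a shell command to move; the robot and the scene stay as the last step left them, time stands still between calls to the robot, and variables do not carry over. Pictures are saved under pics/ and viewed, at most 14 in all, crops included, and the job is handed in when it is done.

```bash
mkdir -p pics; ls
python3 - <<'E'
from plant import r, optics, workorder
import cv2,numpy as np
for n in("scene","top"):
    p,d=optics.snapshot(n); cv2.imwrite(f"pics/{n}0.png",p[:,:,::-1]); np.save(f"pics/{n}0.npy",d)
    c=optics.get_calibration(n); print(n,c)
print(r.get_state(), r.grip_point_offset)
E
```

```text
pics
scene {'fx': 480.8917677768308, 'fy': 480.8917677768308, 'cx': 325.5167518192968, 'cy': 201.1896127117546, 'extrinsics': array([[-0.75621594,  0.6543071 ,  0.00443457,  0.42207555],
       [ 0.49111952,  0.57206405, -0.65692034, -0.22160217],
       [-0.4323645 , -0.49459573, -0.75394695,  1.89356869],
       [ 0.        ,  0.        ,  0.        ,  1.        ]])}
top {'fx': 412.37813904594486, 'fy': 412.37813904594486, 'cx': 322.30980589494055, 'cy': 208.45464607568772, 'extrinsics': array([[-0.06966828, -0.99756531, -0.00312765,  0.0200721 ],
       [-0.97080359,  0.06852003, -0.22988128,  0.58817699],
       [ 0.22953589, -0.0129791 , -0.97321365,  1.34235281],
       [ 0.        ,  0.        ,  0.        ,  1.        ]])}
{'clock': 0.1, 'q': array([ 1.17180045,  0.68989879, -0.19453837,  1.56620963,  0.15731727,
        0.90252493, -0.21510455]), 'qd': array([ 0.00033606, -0.00124172, -0.00131857, -0.00205206,  0.00010482,
        0.00155301,  0.00223981]), 'joint_torque': array([-3.05907815e-03, -5.28504002e+01, -1.27127666e+00, -1.53839582e+01,
       -5.25293592e-02,  2.00318274e-03,  4.97040719e-05]), 'tool_pos': array([ 0.26186109, -0.56688037,  0.23799964]), 'eef_rot': array([ 9.76666892e-01,  2.14758246e-01, -2.37125224e-04, -7.88488409e-04]), 'contact_force': array([ 0.12989289,  0.24884121, -0.16080833]), 'moment': array([-0.04060905,  0.04490155, -0.00563203]), 'finger_force': 0.0, 'opening': 1.0022365552353545} -0.0187
```

View pics/scene0.png

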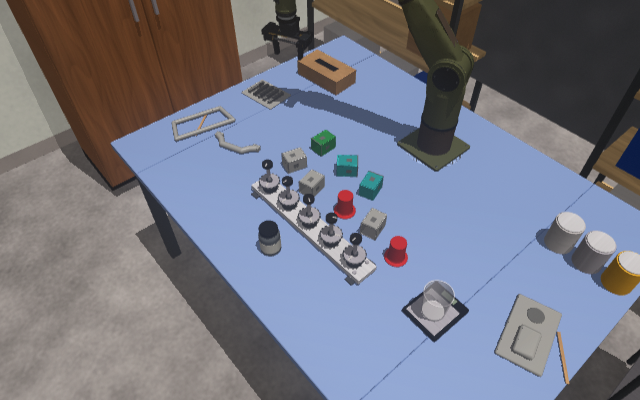

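View pics/top0.png

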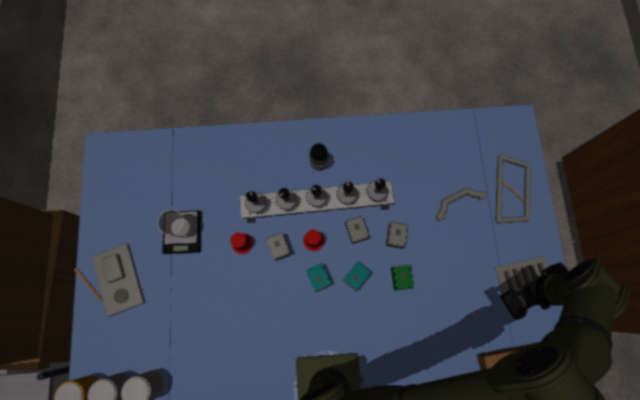

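The scene view shows five spindles running from (268,165) to (355,240) and two red covers at (345,203) and (398,250). The tub-like things are grey at (294,160), (312,182) and (374,222), turquoise at (347,165) and (371,184), and green at (323,142). In the top view the greys are at (278,246), (357,230) and (397,235). Only the greys fit the description. I'll confirm that in one crop and measure.

```bash
cat > h.py <<'E'
from plant import r, optics, workorder
import cv2, numpy as np
from scipy.spatial.transform import Rotation as R
def snap(n):
    p,d=optics.snapshot(n); return p,d,cloud(n,d)
def cloud(n,d):
    c=optics.get_calibration(n); E=c["extrinsics"]
    v,u=np.mgrid[:d.shape[0],:d.shape[1]]
    P=np.stack([(u-c["cx"])/c["fx"]*d,(v-c["cy"])/c["fy"]*d,d],-1)
    W=(P-E[:3,3])@E[:3,:3]; W[d==0]=np.nan; return W
def ray(n,u,v,z):
    c=optics.get_calibration(n); E=c["extrinsics"]
    o=-E[:3,:3].T@E[:3,3]; k=E[:3,:3].T@np.array([(u-c["cx"])/c["fx"],(v-c["cy"])/c["fy"],1])
    return o+k*(z-o[2])/k[2]
def blobs(mask,mn):
    n,l,s,c=cv2.connectedComponentsWithStats(mask.astype(np.uint8)); return [(l==i,c[i],s[i]) for i in range(1,n) if s[i][4]>=mn]
def pose():
    s=r.get_state(); M=R.from_quat(s["eef_rot"]).as_matrix(); return s,np.array(s["tool_pos"]),M
def go(x,y,z,yaw=None):
    """what to type: tool-frame cm and spin deg to bring TCP to x,y,z; yaw = world angle of tool x (deg), mod 180. shift given in present axes"""
    s,p,M=pose(); d=M.T@(np.array([x,y,z])-p)*100
    yw=np.degrees(np.arctan2(M[1,0],M[0,0])); sp=0
    if yaw is not None: sp=-((yaw-yw+90)%180-90)
    print("tx %.2f ty %.2f tz %.2f spin %.1f | yaw %.1f q7 %.2f clock %.1f"%(*d,sp,yw,s["q"][6],s["clock"]))
E
python3 - <<'E'
from h import *
A=[]
for n,(x,y,w,h) in {"scene":(255,120,160,160),"top":(220,160,210,140)}.items():
    p=cv2.imread(f"pics/{n}0.png")[:,:,::-1]; d=np.load(f"pics/{n}0.npy"); W=cloud(n,d)
    A.append(cv2.resize(p[y:y+h,x:x+w],(400*w//h if n=="top" else 400,400) if 0 else (390,390*h//w),interpolation=cv2.INTER_CUBIC)[:260 if n=="top" else 390])
    hsv=cv2.cvtColor(p.copy(),cv2.COLOR_RGB2HSV)
    z=W[...,2]; reg=(W[...,0]>.3)&(W[...,0]<.85)&(np.abs(W[...,1])<.45)
    print(n,"heads")
    for m,c,s in blobs(reg&(z>.143)&(z<.17),8):
        q=W[m]; print(c.round(1),s[4],q.mean(0).round(4),ray(n,*c,.153).round(4), q[:,2].max().round(3))
    print("objs")
    for m,c,s in blobs(reg&(z>.03)&(z<.12),25):
        q=W[m]; H=np.median(hsv[m],0); print(c.round(1),s[4],np.nanmedian(q,0).round(4),"zmax",np.percentile(q[:,2],95).round(3),"hsv",H)
h=max(a.shape[0] for a in A); A=[np.pad(a,((0,h-a.shape[0]),(0,0),(0,0))) for a in A]
cv2.imwrite("pics/crop1.png",np.hstack(A)[:,:,::-1])
E
```

```text
scene heads
[266.8 163.8] 80 [ 0.6394 -0.2068  0.1507] [ 0.6407 -0.2048  0.153 ] 0.157
[286.9 180.8] 91 [ 0.6364 -0.1012  0.1505] [ 0.6377 -0.0992  0.153 ] 0.159
[308.1 198.4] 90 [0.633  0.002  0.1511] [0.6341 0.0034 0.153 ] 0.157
[331.1 217.8] 103 [0.6299 0.1077 0.1512] [0.6309 0.1088 0.153 ] 0.159
[355.5 238.3] 113 [0.6266 0.212  0.1511] [0.6277 0.213  0.153 ] 0.162
objs
[323.6 139.2] 277 [ 0.3426 -0.2595  0.0528] zmax 0.059 hsv [ 69. 139. 125.]
[294.2 156.8] 320 [ 0.4886 -0.256   0.0525] zmax 0.059 hsv [ 20.   8. 152.]
[347.  162.5] 327 [ 0.3592 -0.1096  0.0529] zmax 0.058 hsv [ 91. 164. 144.]
[268.8 182.5] 341 [ 0.6439 -0.2021  0.0665] zmax 0.094 hsv [124.  20. 113.]
[312.2 180.1] 334 [ 0.5132 -0.1226  0.0534] zmax 0.059 hsv [ 19.  10. 154.]
[370.9 182.4] 370 [0.364  0.0192 0.0531] zmax 0.059 hsv [ 91.  161.5 140. ]
[288.4 198.9] 348 [ 0.6393 -0.0967  0.0672] zmax 0.096 hsv [125.   17.5 110.5]
[345.  199.9] 270 [0.4988 0.031  0.0737] zmax 0.08 hsv [177. 165. 147.]
[308.7 216.5] 368 [0.6367 0.007  0.0674] zmax 0.096 hsv [129.  16. 112.]
[374.2 219.6] 375 [0.4746 0.1468 0.0548] zma
[... 909 characters left out ...]
-04  6.580e-02] zmax 0.078 hsv [12. 13. 96.]
[185.6 225.5] 97 [0.557  0.4412 0.081 ] zmax 0.115 hsv [ 8. 12. 98.]
[356.8 229. ] 418 [ 0.5104 -0.1331  0.0588] zmax 0.064 hsv [20. 24. 89.]
[397.1 234.2] 429 [ 0.4831 -0.2682  0.0587] zmax 0.064 hsv [20. 25. 86.]
[313.1 237.6] 212 [0.4878 0.0165 0.0812] zmax 0.086 hsv [  1. 225. 117.]
[238.8 240.8] 237 [0.4952 0.2642 0.0801] zmax 0.086 hsv [  1. 223. 117.]
[277.8 245.7] 419 [0.4719 0.1375 0.059 ] zmax 0.064 hsv [20. 23. 96.]
[318.1 276.8] 413 [0.3593 0.0086 0.0592] zmax 0.064 hsv [ 89. 194.  87.]
[356.9 275.5] 416 [ 0.3544 -0.1199  0.0593] zmax 0.064 hsv [ 89. 198.  84.]
[402.7 277. ] 450 [ 0.3385 -0.2705  0.0587] zmax 0.064 hsv [ 66. 183.  71.]
```

View pics/crop1.png

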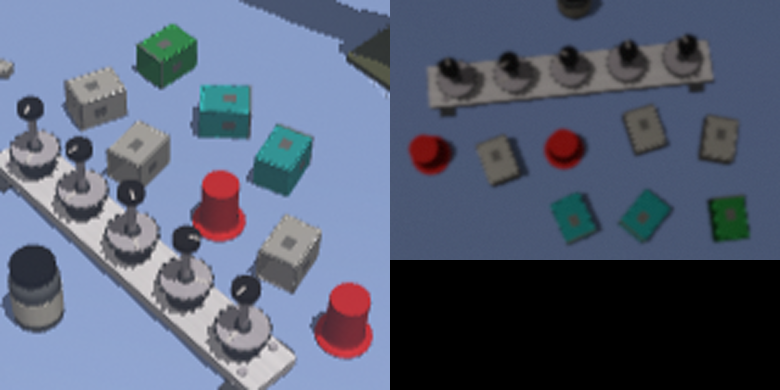

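The crop confirms three light-grey tubs, at scene (294,160), (312,182) and (374,222). The green and turquoise ones are look-alikes to leave alone. Next I refine positions using top faces only, in both views.

```bash
cat >> h.py <<'E'
def tops(n,p,W,lo,hi,zt,mn=20,bx=(.3,.72,-.4,.4)):
    """top faces: points with lo<z<hi -> rays onto z=zt -> centre of min-area rect, sides (mm), long-axis yaw"""
    z=W[...,2]; reg=(W[...,0]>bx[0])&(W[...,0]<bx[1])&(W[...,1]>bx[2])&(W[...,1]<bx[3])
    hsv=cv2.cvtColor(p.copy(),cv2.COLOR_RGB2HSV); out=[]
    for m,c,s in blobs(reg&(z>lo)&(z<hi),mn):
        v,u=np.nonzero(m); q=np.array([ray(n,a,b,zt)[:2] for a,b in zip(u,v)])
        (cx,cy),(w,h),a=cv2.minAreaRect((q*1000).astype(np.float32))
        if h>w: w,h,a=h,w,a+90
        H=np.median(hsv[m],0); out.append(dict(px=c.round(),c=np.array([cx,cy])/1000,m=q.mean(0),w=w,h=h,yaw=(a+90)%180-90,hsv=H,z=np.median(W[m][:,2])))
    return out
def show(n,p,W,kinds=("head","cover","bin")):
    for k,lo,hi,zt in (("head",.15,.17,.155),("cover",.074,.09,.08),("bin",.054,.068,.058)):
        if k not in kinds: continue
        for o in tops(n,p,W,lo,hi,zt):
            H=o["hsv"]
            if k=="cover" and not (H[1]>120 and (H[0]<8 or H[0]>170)): continue
            if k=="bin" and (H[1]>60 or o["w"]<50 or o["h"]>75): continue
            print(n,k,o["px"],"c",o["c"].round(4),"mean",o["m"].round(4),"%.0fx%.0f yaw %.0f z %.3f"%(o["w"],o["h"],o["yaw"],o["z"]))
E
python3 - <<'E'
from h import *
for n in("scene","top"):
    p=cv2.imread(f"pics/{n}0.png")[:,:,::-1]; W=cloud(n,np.load(f"pics/{n}0.npy")); show(n,p,W)
E
```

```text
scene head [266. 163.] c [ 0.6393 -0.2069] mean [ 0.6404 -0.2067] 33x32 yaw 73 z 0.152
scene head [287. 180.] c [ 0.6376 -0.1006] mean [ 0.6364 -0.1018] 34x33 yaw 85 z 0.152
scene head [308. 198.] c [0.6343 0.0034] mean [0.6354 0.004 ] 34x31 yaw 51 z 0.152
scene head [331. 217.] c [0.6302 0.1076] mean [0.6298 0.1078] 31x30 yaw 49 z 0.153
scene head [355. 238.] c [0.6262 0.2129] mean [0.6274 0.2119] 34x33 yaw 9 z 0.153
scene cover [345. 196.] c [0.4937 0.0246] mean [0.4932 0.0241] 54x47 yaw 48 z 0.077
scene cover [398. 243.] c [0.4995 0.274 ] mean [0.4999 0.2743] 51x50 yaw 6 z 0.077
scene bin [292. 155.] c [ 0.487  -0.2622] mean [ 0.4906 -0.2644] 77x57 yaw -16 z 0.056
scene bin [311. 179.] c [ 0.5168 -0.1262] mean [ 0.5178 -0.125 ] 77x57 yaw 14 z 0.056
scene bin [269. 182.] c [ 0.6344 -0.214 ] mean [ 0.6381 -0.211 ] 77x70 yaw 54 z 0.065
scene bin [288. 199.] c [ 0.6316 -0.1078] mean [ 0.6342 -0.1044] 72x72 yaw 49 z 0.066
scene bin [316. 214.] c [0.6052 0.0073] mean [0.6066 0.0075] 61x23 yaw 67 z 0.066
scene bin [374. 219.] c [0.4751 0.1456] mean [0.4758 0.1448] 77x58 yaw 18 z 0.056
sc
[... 438 characters left out ...]
6. 190.] c [ 0.6305 -0.0039] mean [ 0.6314 -0.0037] 34x32 yaw -4 z 0.157
top head [284. 193.] c [0.6278 0.1001] mean [0.6287 0.1006] 34x32 yaw -3 z 0.157
top head [251. 196.] c [0.6253 0.2069] mean [0.6258 0.2063] 34x32 yaw -2 z 0.156Traceback (most recent call last):
  File "<stdin>", line 3, in <module>
  File "h.py", line 38, in show
    for o in tops(n,p,W,lo,hi,zt):
             ~~~~^^^^^^^^^^^^^^^^
  File "h.py", line 30, in tops
    v,u=np.nonzero(m); q=np.array([ray(n,a,b,zt)[:2] for a,b in zip(u,v)])
                                   ~~~^^^^^^^^^^
  File "h.py", line 12, in ray
    c=optics.get_calibration(n); E=c["extrinsics"]
ValueError: time passes only in moves, steps and waits
```

```bash
python3 -m creep '[{"grip":1,"tx":3.52,"ty":-1.18},{"grip":1,"tx":3.52,"ty":-1.18},{"grip":1,"tx":3.52,"ty":-1.18},{"grip":1,"tx":3.52,"ty":-1.18},{"grip":1,"tx":3.52,"ty":-1.18},{"grip":1,"tx":3.52,"ty":-1.18},{"grip":1,"tx":3.52,"ty":-1.18},{"grip":1,"tx":3.52,"ty":-1.18}]' 20
python3 -m creep '[{"grip":1,"tx":3.52,"ty":-1.18},{"grip":1,"tx":3.52,"ty":-1.18},{"grip":1,"tx":3.52,"ty":-1.18},{"grip":1,"tx":3.52,"ty":-1.18},{"grip":1,"tx":3.52,"ty":-1.18},{"grip":1,"tx":3.52,"ty":-1.18},{"grip":1,"spin":6.2},{"grip":1,"spin":6.2}]'
python3 -m creep '[{"grip":1,"spin":6.2},{"grip":1,"spin":6.2},{"grip":1},{"grip":1},{"grip":1},{"grip":1}]'
python3 -c "
from h import *
go(.6397,-.2099,.129,0)"
```

```text
tx 49.28 ty -16.54 tz 10.92 spin 24.8 | yaw 24.8 q7 -0.22 clock 0.1$[0]: bad value
$[0]: bad value
$[0]: bad value
```

```bash
python3 -m creep '[{"grip":1.0,"tx":3.52,"ty":-1.18,"tz":0.0,"spin":0.0}]' 20; python3 -m creep --help | head -20
```

```text
clock: 0.18
tool_pos: [0.2812, -0.5475, 0.2379]
eef_rot: [0.978, 0.209, -0.004, 0.001]
contact_force: [0.3, -1.6, -0.2]
opening: 0.997
finger_force: 0.0invalid input: not JSON, or not a number
```

All five keys are needed in every row.

```bash
python3 -m creep '[{"grip":1,"tx":3.52,"ty":-1.18,"tz":0,"spin":0},{"grip":1,"tx":3.52,"ty":-1.18,"tz":0,"spin":0},{"grip":1,"tx":3.52,"ty":-1.18,"tz":0,"spin":0},{"grip":1,"tx":3.52,"ty":-1.18,"tz":0,"spin":0},{"grip":1,"tx":3.52,"ty":-1.18,"tz":0,"spin":0},{"grip":1,"tx":3.52,"ty":-1.18,"tz":0,"spin":0},{"grip":1,"tx":3.52,"ty":-1.18,"tz":0,"spin":0},{"grip":1,"tx":3.52,"ty":-1.18,"tz":0,"spin":0}]' 20
python3 -m creep '[{"grip":1,"tx":3.52,"ty":-1.18,"tz":0,"spin":0},{"grip":1,"tx":3.52,"ty":-1.18,"tz":0,"spin":0},{"grip":1,"tx":3.52,"ty":-1.18,"tz":0,"spin":0},{"grip":1,"tx":3.52,"ty":-1.18,"tz":0,"spin":0},{"grip":1,"tx":3.52,"ty":-1.18,"tz":0,"spin":0},{"grip":1,"tx":0,"ty":0,"tz":0,"spin":6.2},{"grip":1,"tx":0,"ty":0,"tz":0,"spin":6.2}]'
python3 -m creep '[{"grip":1,"tx":0,"ty":0,"tz":0,"spin":6.2},{"grip":1,"tx":0,"ty":0,"tz":0,"spin":6.2},{"grip":1,"tx":0,"ty":0,"tz":0,"spin":0},{"grip":1,"tx":0,"ty":0,"tz":0,"spin":0},{"grip":1,"tx":0,"ty":0,"tz":0,"spin":0}]'
python3 -c "
from h import *
go(.6397,-.2099,.129,0)"
```

```text
clock: 0.85
tool_pos: [0.506, -0.3365, 0.2384]
eef_rot: [0.977, 0.215, -0.0, -0.0]
contact_force: [0.0, -1.6, 0.2]
opening: 0.996
finger_force: 0.0
clock: 1.43
tool_pos: [0.6419, -0.2066, 0.2377]
eef_rot: [0.994, 0.108, 0.0, -0.001]
contact_force: [-0.4, 0.6, -0.2]
opening: 1.002
finger_force: 0.0
clock: 1.85
tool_pos: [0.64, -0.2107, 0.2385]
eef_rot: [1.0, 0.001, -0.0, -0.0]
contact_force: [-0.4, 0.3, 0.2]
opening: 1.004
finger_force: 0.0
tx -0.03 ty -0.07 tz 10.95 spin 0.2 | yaw 0.2 q7 -1.33 clock 1.9
```

```bash
python3 -m creep '[{"grip":1,"tx":0,"ty":0,"tz":3,"spin":0},{"grip":1,"tx":0,"ty":0,"tz":3,"spin":0},{"grip":1,"tx":0,"ty":0,"tz":2.5,"spin":0},{"grip":1,"tx":0,"ty":0,"tz":2.4,"spin":0},{"grip":1,"tx":0,"ty":0,"tz":0,"spin":0},{"grip":1,"tx":0,"ty":0,"tz":0,"spin":0},{"grip":0.1,"tx":0,"ty":0,"tz":0,"spin":0},{"grip":0.1,"tx":0,"ty":0,"tz":0,"spin":0}]' 20
for i in 1 2; do python3 -m creep '[{"grip":-1,"tx":0,"ty":0,"tz":0,"spin":0},{"grip":-1,"tx":0,"ty":0,"tz":0,"spin":0}]'; done
python3 -m creep '[{"grip":-1,"tx":0,"ty":0,"tz":0,"spin":0},{"grip":-1,"tx":0,"ty":0,"tz":0,"spin":0},{"grip":-1,"tx":0,"ty":0,"tz":0,"spin":0},{"grip":-1,"tx":0,"ty":0,"tz":0,"spin":0}]'
python3 -c "
from h import *
go(.6397,-.2099,.129,0);s=r.get_state();print(s['moment'],s['contact_force'],s['opening'],s['finger_force'])"
```

```text
clock: 2.52
tool_pos: [0.6416, -0.2112, 0.1318]
eef_rot: [1.0, 0.0, 0.002, 0.0]
contact_force: [0.3, -0.8, 0.5]
opening: 0.874
finger_force: 0.0
clock: 2.68
tool_pos: [0.641, -0.211, 0.1312]
eef_rot: [1.0, 0.0, 0.001, 0.0]
contact_force: [-0.3, -0.8, -0.3]
opening: 0.723
finger_force: 0.0
clock: 2.85
tool_pos: [0.6404, -0.2108, 0.1303]
eef_rot: [1.0, 0.0, 0.0, 0.0]
contact_force: [0.6, 0.3, 0.9]
opening: 0.575
finger_force: 0.0
clock: 3.18
tool_pos: [0.6403, -0.2126, 0.1299]
eef_rot: [1.0, -0.001, 0.0, 0.001]
contact_force: [0.6, -4.5, -0.4]
opening: 0.395
finger_force: 20.0
tx -0.06 ty -0.27 tz 0.09 spin -0.1 | yaw -0.1 q7 -1.34 clock 3.2
[-0.81830704 -0.1234328   0.06375456] [ 0.55623122 -4.52952434 -0.3615195 ] 0.39501003139037455 20.001618582755327
```

```bash
cat > m.py <<'E'
from h import *
s,p,M=pose(); print("F",s["contact_force"].round(1),"Mz %.3f"%s["moment"][2],"q7 %.2f tau7 %.3f"%(s["q"][6],s["joint_torque"][6]),"op %.3f ff %.1f"%(s["opening"],s["finger_force"]),"yaw %.1f"%np.degrees(np.arctan2(M[1,0],M[0,0])),p.round(4))
E
python3 m.py; for i in 1 2 3 4; do python3 -m creep '[{"grip":-1,"tx":0,"ty":0,"tz":0,"spin":-7},{"grip":-1,"tx":0,"ty":0,"tz":0,"spin":-7}]' >/dev/null; python3 m.py; done
python3 -m creep '[{"grip":-1,"tx":0,"ty":0,"tz":0,"spin":0},{"grip":-1,"tx":0,"ty":0,"tz":0,"spin":0}]' >/dev/null; python3 m.py
```

```text
F [ 0.6 -4.5 -0.4] Mz 0.064 q7 -1.34 tau7 -0.059 op 0.395 ff 20.0 yaw -0.1 [ 0.6403 -0.2126  0.1299]
F [-0.9 -1.3  0.2] Mz -0.289 q7 -1.15 tau7 -0.938 op 0.394 ff 20.0 yaw 14.2 [ 0.6401 -0.2115  0.1298]
F [-1.6  0.   2.1] Mz -0.314 q7 -0.97 tau7 -0.840 op 0.397 ff 20.0 yaw 28.3 [ 0.6398 -0.2106  0.1298]
F [-3.1  1.4  2.9] Mz -0.319 q7 -0.78 tau7 -0.841 op 0.398 ff 20.0 yaw 42.3 [ 0.6392 -0.2097  0.1298]
F [-5.2  2.1  4. ] Mz -0.307 q7 -0.60 tau7 -0.845 op 0.395 ff 20.0 yaw 56.3 [ 0.6384 -0.2091  0.1298]
F [-4.9  1.8  4.8] Mz 0.035 q7 -0.60 tau7 0.035 op 0.397 ff 20.0 yaw 56.1 [ 0.6384 -0.2091  0.1298]
```

```bash
python3 -m creep '[{"grip":0.4,"tx":0,"ty":0,"tz":0,"spin":0},{"grip":0.4,"tx":0,"ty":0,"tz":0,"spin":0},{"grip":0.4,"tx":0,"ty":0,"tz":0,"spin":0},{"grip":0.4,"tx":0,"ty":0,"tz":-3,"spin":0},{"grip":0.4,"tx":0,"ty":0,"tz":-3,"spin":0},{"grip":0.4,"tx":0,"ty":0,"tz":0,"spin":0},{"grip":0.4,"tx":0,"ty":0,"tz":0,"spin":0}]' | tail -4; python3 m.py
python3 - <<'E'
from h import *
go(.6349,-.1083,.19,0)
p0=cv2.imread("pics/scene0.png"); p,d,W=snap("scene"); p=p[:,:,::-1]; np.save("pics/s1.npy",d); cv2.imwrite("pics/s1.png",p)
f=lambda q:cv2.resize(q[145:205,240:300],(390,390),interpolation=cv2.INTER_CUBIC)
cv2.imwrite("pics/c2.png",np.hstack([f(p0),f(p)]))
E
```

```text
eef_rot: [0.883, 0.469, 0.002, 0.002]
contact_force: [-1.9, 0.8, -0.8]
opening: 0.701
finger_force: 0.0
F [-1.9  0.8 -0.8] Mz 0.012 q7 -0.58 tau7 0.015 op 0.701 ff 0.0 yaw 56.0 [ 0.6419 -0.2109  0.1917]
tx 8.11 ty -6.32 tz 0.16 spin 56.0 | yaw 56.0 q7 -0.58 clock 4.6
```

View pics/c2.png

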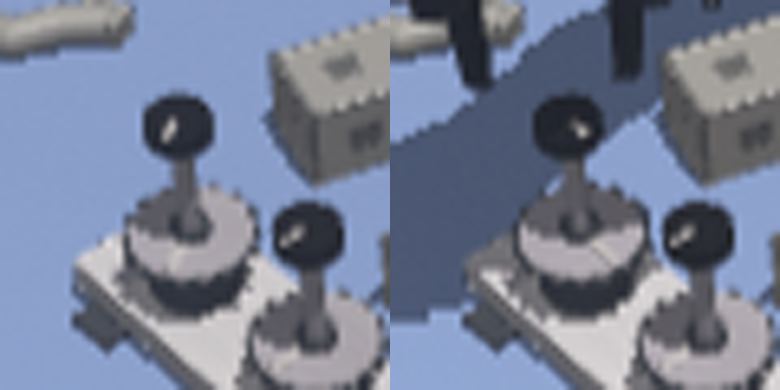

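Place 5: the stripe on head and disc turned about 55° (crop: left before, right after) and the drag was about 0.31 N m, so it is **bad**. Next is place 4, spinning the other way so the wrist unwinds.

```bash
python3 -c "
from h import *
go(.634,-.1085,.130)"
```

```text
tx 8.10 ty -6.27 tz 6.00 spin 0.0 | yaw 56.0 q7 -0.58 clock 4.7
```

```bash
python3 -m creep '[{"grip":0.4,"tx":2.7,"ty":-2.09,"tz":0,"spin":0},{"grip":0.4,"tx":2.7,"ty":-2.09,"tz":0,"spin":0},{"grip":0.4,"tx":2.7,"ty":-2.09,"tz":0,"spin":0},{"grip":0.4,"tx":0,"ty":0,"tz":0,"spin":0},{"grip":0.4,"tx":0,"ty":0,"tz":3,"spin":0},{"grip":0.4,"tx":0,"ty":0,"tz":3,"spin":0},{"grip":0.4,"tx":0,"ty":0,"tz":0,"spin":0},{"grip":0.4,"tx":0,"ty":0,"tz":0,"spin":0}]' 20 >/dev/null; python3 m.py
python3 -m creep '[{"grip":-1,"tx":0,"ty":0,"tz":0,"spin":0},{"grip":-1,"tx":0,"ty":0,"tz":0,"spin":0},{"grip":-1,"tx":0,"ty":0,"tz":0,"spin":0},{"grip":-1,"tx":0,"ty":0,"tz":0,"spin":0},{"grip":-1,"tx":0,"ty":0,"tz":0,"spin":0},{"grip":-1,"tx":0,"ty":0,"tz":0,"spin":0}]' >/dev/null; python3 m.py
for i in 1 2 3 4; do python3 -m creep '[{"grip":-1,"tx":0,"ty":0,"tz":0,"spin":7},{"grip":-1,"tx":0,"ty":0,"tz":0,"spin":7}]' >/dev/null; python3 m.py; done
python3 -m creep '[{"grip":0.4,"tx":0,"ty":0,"tz":0,"spin":0},{"grip":0.4,"tx":0,"ty":0,"tz":0,"spin":0},{"grip":0.4,"tx":0,"ty":0,"tz":0,"spin":0},{"grip":0.4,"tx":0,"ty":0,"tz":-3,"spin":0},{"grip":0.4,"tx":0,"ty":0,"tz":-3,"spin":0},{"grip":0.4,"tx":0,"ty":0,"tz":0,"spin":0},{"grip":0.4,"tx":0,"ty":0,"tz":0,"spin":0}]' >/dev/null; python3 m.py
python3 -c "
from h import *
go(.631,-.0038,.130)"
```

```text
F [ 0.2 -0.3  0.9] Mz -0.021 q7 -0.76 tau7 -0.021 op 0.699 ff 0.0 yaw 56.0 [ 0.6316 -0.1085  0.1275]
F [-2.9  1.4  4.8] Mz -0.014 q7 -0.76 tau7 0.000 op 0.394 ff 20.0 yaw 56.0 [ 0.6328 -0.1078  0.1309]
F [-4.1  2.5  4.4] Mz 0.000 q7 -0.95 tau7 1.232 op 0.398 ff 20.0 yaw 41.7 [ 0.6328 -0.1077  0.1308]
F [-4.2  0.6  4.5] Mz 0.009 q7 -1.13 tau7 1.114 op 0.401 ff 20.0 yaw 27.7 [ 0.6328 -0.1077  0.1309]
F [-3.6  2.1  5.4] Mz -0.035 q7 -1.30 tau7 1.103 op 0.398 ff 20.0 yaw 13.7 [ 0.6328 -0.1077  0.1309]
F [-3.5  1.4  5. ] Mz -0.022 q7 -1.48 tau7 1.095 op 0.397 ff 20.0 yaw -0.3 [ 0.6328 -0.1076  0.1309]
F [-0.5  0.3  0.5] Mz 0.013 q7 -1.47 tau7 0.004 op 0.699 ff 0.0 yaw 0.1 [ 0.6351 -0.109   0.1916]
tx -0.42 ty -10.52 tz 6.16 spin 0.0 | yaw 0.1 q7 -1.47 clock 7.1
```

Place 4 shows about 0 N m, so it is **free**. Next is place 3.

```bash
python3 -m creep '[{"grip":0.4,"tx":-0.16,"ty":-3.5,"tz":0,"spin":0},{"grip":0.4,"tx":-0.16,"ty":-3.5,"tz":0,"spin":0},{"grip":0.4,"tx":-0.16,"ty":-3.5,"tz":0,"spin":0},{"grip":0.4,"tx":0,"ty":0,"tz":0,"spin":0},{"grip":0.4,"tx":0,"ty":0,"tz":3,"spin":0},{"grip":0.4,"tx":0,"ty":0,"tz":3.1,"spin":0},{"grip":0.4,"tx":0,"ty":0,"tz":0,"spin":0},{"grip":0.4,"tx":0,"ty":0,"tz":0,"spin":0}]' 20 >/dev/null; python3 m.py
python3 -m creep '[{"grip":-1,"tx":0,"ty":0,"tz":0,"spin":0},{"grip":-1,"tx":0,"ty":0,"tz":0,"spin":0},{"grip":-1,"tx":0,"ty":0,"tz":0,"spin":0},{"grip":-1,"tx":0,"ty":0,"tz":0,"spin":0},{"grip":-1,"tx":0,"ty":0,"tz":0,"spin":0},{"grip":-1,"tx":0,"ty":0,"tz":0,"spin":0}]' >/dev/null; python3 m.py
for i in 1 2 3 4; do python3 -m creep '[{"grip":-1,"tx":0,"ty":0,"tz":0,"spin":-7},{"grip":-1,"tx":0,"ty":0,"tz":0,"spin":-7}]' >/dev/null; python3 m.py; done
python3 -m creep '[{"grip":0.4,"tx":0,"ty":0,"tz":0,"spin":0},{"grip":0.4,"tx":0,"ty":0,"tz":0,"spin":0},{"grip":0.4,"tx":0,"ty":0,"tz":0,"spin":0},{"grip":0.4,"tx":0,"ty":0,"tz":-3,"spin":0},{"grip":0.4,"tx":0,"ty":0,"tz":-3,"spin":0},{"grip":0.4,"tx":0,"ty":0,"tz":0,"spin":0},{"grip":0.4,"tx":0,"ty":0,"tz":0,"spin":0}]' >/dev/null; python3 m.py
python3 -c "
from h import *
go(.628,.101,.130)"
```

```text
F [ 1.  -0.4  0.6] Mz 0.018 q7 -1.62 tau7 0.007 op 0.701 ff 0.0 yaw 0.0 [ 0.6269 -0.0037  0.1267]
F [-1.1  1.2  5.1] Mz -0.013 q7 -1.63 tau7 0.002 op 0.395 ff 20.0 yaw 0.0 [ 0.6296 -0.0027  0.1299]
F [-0.4  1.9  5.7] Mz -0.031 q7 -1.45 tau7 -1.181 op 0.397 ff 20.0 yaw 14.4 [ 0.6296 -0.0027  0.13  ]
F [-1.1  1.   5.8] Mz 0.036 q7 -1.28 tau7 -1.095 op 0.401 ff 20.0 yaw 28.4 [ 0.6296 -0.0027  0.13  ]
F [-0.8  1.9  5.1] Mz 0.025 q7 -1.10 tau7 -1.108 op 0.394 ff 20.0 yaw 42.4 [ 0.6296 -0.0028  0.13  ]
F [0.1 1.  4.3] Mz -0.071 q7 -0.92 tau7 -1.125 op 0.396 ff 20.0 yaw 56.4 [ 0.6297 -0.0028  0.13  ]
F [ 0.3 -0.2  0.1] Mz 0.028 q7 -0.90 tau7 0.016 op 0.698 ff 0.0 yaw 55.9 [ 0.6298 -0.0037  0.1903]
tx 8.56 ty -6.04 tz 6.02 spin 0.0 | yaw 55.9 q7 -0.90 clock 9.5
```

Place 3 is **free**. Next is place 2.

```bash
python3 -m creep '[{"grip":0.4,"tx":2.85,"ty":-2.01,"tz":0,"spin":0},{"grip":0.4,"tx":2.85,"ty":-2.01,"tz":0,"spin":0},{"grip":0.4,"tx":2.85,"ty":-2.01,"tz":0,"spin":0},{"grip":0.4,"tx":0,"ty":0,"tz":0,"spin":0},{"grip":0.4,"tx":0,"ty":0,"tz":3,"spin":0},{"grip":0.4,"tx":0,"ty":0,"tz":3,"spin":0},{"grip":0.4,"tx":0,"ty":0,"tz":0,"spin":0},{"grip":0.4,"tx":0,"ty":0,"tz":0,"spin":0}]' 20 >/dev/null; python3 m.py
python3 -m creep '[{"grip":-1,"tx":0,"ty":0,"tz":0,"spin":0},{"grip":-1,"tx":0,"ty":0,"tz":0,"spin":0},{"grip":-1,"tx":0,"ty":0,"tz":0,"spin":0},{"grip":-1,"tx":0,"ty":0,"tz":0,"spin":0},{"grip":-1,"tx":0,"ty":0,"tz":0,"spin":0},{"grip":-1,"tx":0,"ty":0,"tz":0,"spin":0}]' >/dev/null; python3 m.py
for i in 1 2 3 4; do python3 -m creep '[{"grip":-1,"tx":0,"ty":0,"tz":0,"spin":7},{"grip":-1,"tx":0,"ty":0,"tz":0,"spin":7}]' >/dev/null; python3 m.py; done
python3 -m creep '[{"grip":0.4,"tx":0,"ty":0,"tz":0,"spin":0},{"grip":0.4,"tx":0,"ty":0,"tz":0,"spin":0},{"grip":0.4,"tx":0,"ty":0,"tz":0,"spin":0},{"grip":0.4,"tx":0,"ty":0,"tz":-3,"spin":0},{"grip":0.4,"tx":0,"ty":0,"tz":-3,"spin":0},{"grip":0.4,"tx":0,"ty":0,"tz":0,"spin":0},{"grip":0.4,"tx":0,"ty":0,"tz":0,"spin":0}]' >/dev/null; python3 m.py
python3 -c "
from h import *
go(.6245,.206,.130)"
```

```text
F [ 0.7  0.1 -0. ] Mz 0.005 q7 -1.08 tau7 -0.025 op 0.703 ff 0.0 yaw 56.0 [0.6247 0.1002 0.1266]
F [-3.   2.   6.4] Mz -0.031 q7 -1.08 tau7 -0.001 op 0.399 ff 20.0 yaw 56.0 [0.6263 0.1018 0.1299]
F [-4.   0.   7.1] Mz -0.028 q7 -1.26 tau7 1.213 op 0.394 ff 20.0 yaw 41.7 [0.6262 0.1019 0.1299]
F [-4.1  1.3  6.1] Mz 0.026 q7 -1.44 tau7 1.097 op 0.396 ff 20.0 yaw 27.7 [0.6261 0.102  0.1299]
F [-3.2  0.8  6.4] Mz -0.025 q7 -1.61 tau7 1.087 op 0.398 ff 20.0 yaw 13.7 [0.6261 0.1022 0.1299]
F [-3.4  1.8  5.8] Mz -0.009 q7 -1.78 tau7 1.081 op 0.399 ff 20.0 yaw -0.3 [0.626  0.1023 0.1299]
F [ 0.5 -0.1 -0.8] Mz -0.021 q7 -1.78 tau7 0.002 op 0.699 ff 0.0 yaw 0.0 [0.6281 0.1009 0.1905]
tx -0.38 ty -10.50 tz 6.05 spin 0.0 | yaw 0.0 q7 -1.78 clock 11.9
```

Place 2 is **free**. Place 1 should be the second bad one, so I turn it and check.

```bash
python3 -m creep '[{"grip":0.4,"tx":-0.15,"ty":-3.5,"tz":0,"spin":0},{"grip":0.4,"tx":-0.15,"ty":-3.5,"tz":0,"spin":0},{"grip":0.4,"tx":-0.15,"ty":-3.5,"tz":0,"spin":0},{"grip":0.4,"tx":0,"ty":0,"tz":0,"spin":0},{"grip":0.4,"tx":0,"ty":0,"tz":3,"spin":0},{"grip":0.4,"tx":0,"ty":0,"tz":3,"spin":0},{"grip":0.4,"tx":0,"ty":0,"tz":0,"spin":0},{"grip":0.4,"tx":0,"ty":0,"tz":0,"spin":0}]' 25 >/dev/null; python3 m.py
python3 -m creep '[{"grip":-1,"tx":0,"ty":0,"tz":0,"spin":0},{"grip":-1,"tx":0,"ty":0,"tz":0,"spin":0},{"grip":-1,"tx":0,"ty":0,"tz":0,"spin":0},{"grip":-1,"tx":0,"ty":0,"tz":0,"spin":0},{"grip":-1,"tx":0,"ty":0,"tz":0,"spin":0},{"grip":-1,"tx":0,"ty":0,"tz":0,"spin":0}]' >/dev/null; python3 m.py
for i in 1 2 3 4; do python3 -m creep '[{"grip":-1,"tx":0,"ty":0,"tz":0,"spin":-7},{"grip":-1,"tx":0,"ty":0,"tz":0,"spin":-7}]' >/dev/null; python3 m.py; done
python3 -m creep '[{"grip":0.4,"tx":0,"ty":0,"tz":0,"spin":0},{"grip":0.4,"tx":0,"ty":0,"tz":0,"spin":0},{"grip":0.4,"tx":0,"ty":0,"tz":0,"spin":0},{"grip":0.4,"tx":0,"ty":0,"tz":-4,"spin":0},{"grip":0.4,"tx":0,"ty":0,"tz":-4,"spin":0},{"grip":0.4,"tx":0,"ty":0,"tz":-4,"spin":0},{"grip":0.4,"tx":0,"ty":0,"tz":0,"spin":0}]' >/dev/null; python3 m.py
python3 - <<'E'
from h import *
for n in ("top","scene"):
    p,d,W=snap(n); cv2.imwrite(f"pics/{n}2.png",p[:,:,::-1]); show(n,p,W,("cover","bin"))
E
```

```text
F [ 0.5 -0.4  0.3] Mz -0.049 q7 -1.92 tau7 0.007 op 0.700 ff 0.0 yaw 0.0 [0.6203 0.2052 0.1265]
F [-0.4  1.9  5.6] Mz 0.011 q7 -1.92 tau7 0.018 op 0.390 ff 25.0 yaw 0.0 [0.623  0.2073 0.13  ]
F [-0.   2.2  4.7] Mz -0.192 q7 -1.74 tau7 -0.978 op 0.400 ff 25.0 yaw 14.3 [0.623  0.2072 0.1301]
F [-1.1  1.3  4.2] Mz -0.271 q7 -1.56 tau7 -0.889 op 0.391 ff 25.0 yaw 28.3 [0.623 0.207 0.13 ]
F [-0.8  1.7  5.3] Mz -0.228 q7 -1.38 tau7 -0.901 op 0.393 ff 25.0 yaw 42.3 [0.6231 0.2069 0.1301]
F [0.2 1.4 4.2] Mz -0.234 q7 -1.20 tau7 -0.915 op 0.394 ff 25.0 yaw 56.3 [0.6232 0.2068 0.1301]
F [0.6 0.6 1.2] Mz -0.008 q7 -1.16 tau7 0.142 op 0.701 ff 0.0 yaw 55.9 [0.6263 0.2079 0.257 ]
top cover [313. 237.] c [0.4917 0.0167] mean [0.4907 0.0167] 51x47 yaw -4 z 0.081
top cover [234. 241.] c [0.4941 0.2828] mean [0.4947 0.2816] 48x20 yaw 17 z 0.081
top bin [357. 228.] c [ 0.5128 -0.1342] mean [ 0.5127 -0.1342] 79x58 yaw 13 z 0.059
top bin [398. 234.] c [ 0.4847 -0.2699] mean [ 0.4848 -0.2702] 79x58 yaw -14 z 0.059
scene cover [398. 243.] c [0.5005 0.274 ] mean [0.4997 0.2742] 53x49 yaw 43 z 0.077
scene bin [296. 155.] c [ 0.4869 -0.2611] mean [ 0.4804 -0.2575] 76x59 yaw -15 z 0.056
scene bin [311. 178.] c [ 0.5145 -0.1266] mean [ 0.5157 -0.1286] 75x58 yaw 15 z 0.056
scene bin [269. 182.] c [ 0.6345 -0.2144] mean [ 0.6363 -0.2107] 78x70 yaw 53 z 0.066
scene bin [290. 199.] c [ 0.6325 -0.1038] mean [ 0.6322 -0.1006] 74x67 yaw -1 z 0.066
scene bin [309. 217.] c [ 0.6304 -0.    ] mean [6.307e-01 4.000e-04] 73x63 yaw -41 z 0.066
scene bin [374. 220.] c [0.4755 0.1454] mean [0.479  0.1514] 78x58 yaw 17 z 0.056
scene bin [330. 235.] c [0.6263 0.1027] mean [0.6279 0.1036] 73x72 yaw -57 z 0.066
scene bin [354. 257.] c [0.6215 0.2118] mean [0.6281 0.215 ] 74x64 yaw 22 z 0.066
```

Place 1 drags at about 0.23 N m, so it is **bad**. Free: 2, 3, 4. Bad: 1, 5. Next I check the tub mouths in an enlarged crop.

Run:
```python
import cv2,numpy as np
s=cv2.imread("pics/scene0.png"); t=cv2.imread("pics/top0.png")
f=lambda q,x,y,k:cv2.resize(q[y-k:y+k,x-k:x+k],(260,260),interpolation=cv2.INTER_CUBIC)
cv2.imwrite("pics/c3.png",np.vstack([np.hstack([f(s,294,160,20),f(s,312,182,20),f(s,374,222,20)]),np.hstack([f(t,397,235,18),f(t,357,230,18),f(t,278,246,18)])]))
```

```text
(no output)
```

View pics/c3.png

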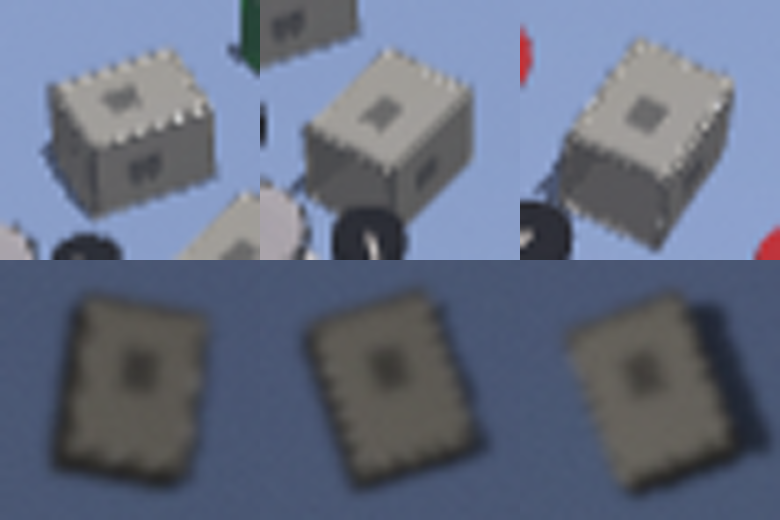

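Run:
```python
from h import *
W=cloud("scene",np.load("pics/scene0.npy")).reshape(-1,3)-[.002,.007,0]
for c,y in (((.5127,-.1342),13),((.4847,-.2699),-14),((.4741,.1389),17)):
    a=np.radians(y); L=(W[:,:2]-c)@np.array([[np.cos(a),-np.sin(a)],[np.sin(a),np.cos(a)]])
    m=(np.abs(L[:,1])<.02)&(W[:,2]>.01)&(W[:,2]<.046)&(np.abs(L[:,0])<.06); print(y,m.sum(),np.percentile(L[m,0]*1000,[5,25,50,75,95]).round())
```

```text
13 1 [-47. -47. -47. -47. -47.]
-14 13 [-38. -29. -12.  11.  25.]Traceback (most recent call last):
  File "<stdin>", line 5, in <module>
    return _quantile_unchecked(
        a, q, axis, out, overwrite_input, method, keepdims, weights)
    return _ureduce(a,
                    func=_quantile_ureduce_func,
    ...<5 lines>...
                    overwrite_input=overwrite_input,
                    method=method)
    r = func(a, **kwargs)
    result = _quantile(arr,
                       quantiles=q,
    ...<2 lines>...
                       out=out,
                       weights=wgt)
    slices_having_nans = np.isnan(arr[-1, ...])
                                  ~~~^^^^^^^^^
IndexError: index -1 is out of bounds for axis 0 with size 0
```

The +x end faces are hollow (no surface there in depth), so the mouths do point away from the robot. Plan: grip each tub lightly near its closed end on its mid-height axis, lift so it swings mouth down, square it on the bench, then carry it.

```bash
python3 -m creep '[{"grip":1,"tx":0,"ty":0,"tz":0,"spin":6.1},{"grip":1,"tx":0,"ty":0,"tz":0,"spin":6.1},{"grip":1,"tx":0,"ty":0,"tz":0,"spin":6.1},{"grip":1,"tx":0,"ty":0,"tz":0,"spin":6.1},{"grip":1,"tx":0,"ty":0,"tz":0,"spin":6.1},{"grip":1,"tx":0,"ty":0,"tz":0,"spin":6.1},{"grip":1,"tx":0,"ty":0,"tz":0,"spin":6.1}]' 4 >/dev/null
python3 -c "
from h import *
go(.4855,-.1395,.0103,13)"; python3 m.py
```

```text
tx -20.80 ty 30.55 tz 23.74 spin -0.1 | yaw 12.9 q7 -1.77 clock 15.0
F [ 0.4 -0.3 -0.6] Mz -0.007 q7 -1.77 tau7 1.075 op 0.997 ff 0.0 yaw 12.9 [0.6208 0.2053 0.2464]
```

```bash
python3 -m creep '[{"grip":1,"tx":-2.08,"ty":3.05,"tz":0,"spin":0},{"grip":1,"tx":-2.08,"ty":3.05,"tz":0,"spin":0},{"grip":1,"tx":-2.08,"ty":3.05,"tz":0,"spin":0},{"grip":1,"tx":-2.08,"ty":3.05,"tz":0,"spin":0},{"grip":1,"tx":-2.08,"ty":3.05,"tz":0,"spin":0},{"grip":1,"tx":-2.08,"ty":3.05,"tz":0,"spin":0},{"grip":1,"tx":-2.08,"ty":3.05,"tz":0,"spin":0},{"grip":1,"tx":-2.08,"ty":3.05,"tz":0,"spin":0}]'  >/dev/null
python3 -m creep '[{"grip":1,"tx":-2.08,"ty":3.05,"tz":3,"spin":0},{"grip":1,"tx":-2.08,"ty":3.05,"tz":3,"spin":0},{"grip":1,"tx":0,"ty":0,"tz":4,"spin":0},{"grip":1,"tx":0,"ty":0,"tz":4,"spin":0},{"grip":1,"tx":0,"ty":0,"tz":0,"spin":0},{"grip":1,"tx":0,"ty":0,"tz":0,"spin":0},{"grip":1,"tx":0,"ty":0,"tz":0,"spin":0}]'
python3 - <<'E'
from h import *
p,d,W=snap("top"); show("top",p,W,("bin",)); go(.4855,-.1395,.0103,13)
E
```

```text
clock: 16.25
tool_pos: [0.4934, -0.1297, 0.1171]
eef_rot: [0.993, 0.116, 0.0, 0.0]
contact_force: [0.1, -0.4, 1.2]
opening: 0.999
finger_force: 0.0
top bin [277. 245.] c [0.4738 0.1386] mean [0.4745 0.1387] 79x58 yaw 17 z 0.059
tx -1.11 ty 0.72 tz 10.77 spin 0.3 | yaw 13.3 q7 -1.29 clock 16.3
```

```bash
python3 -m creep '[{"grip":1,"tx":-1.1,"ty":0.7,"tz":0,"spin":0},{"grip":1,"tx":0,"ty":0,"tz":3,"spin":0},{"grip":1,"tx":0,"ty":0,"tz":3,"spin":0},{"grip":1,"tx":0,"ty":0,"tz":2.4,"spin":0},{"grip":1,"tx":0,"ty":0,"tz":2.3,"spin":0},{"grip":1,"tx":0,"ty":0,"tz":0,"spin":0},{"grip":1,"tx":0,"ty":0,"tz":0,"spin":0},{"grip":1,"tx":0,"ty":0,"tz":0,"spin":0}]' 4 >/dev/null; python3 m.py
python3 -m creep '[{"grip":-1,"tx":0,"ty":0,"tz":0,"spin":0},{"grip":-1,"tx":0,"ty":0,"tz":0,"spin":0},{"grip":-1,"tx":0,"ty":0,"tz":0,"spin":0},{"grip":-1,"tx":0,"ty":0,"tz":0,"spin":0},{"grip":-1,"tx":0,"ty":0,"tz":0,"spin":0},{"grip":-1,"tx":0,"ty":0,"tz":0,"spin":0}]' >/dev/null; python3 m.py
python3 -m creep '[{"grip":-1,"tx":0,"ty":0,"tz":-1.5,"spin":0},{"grip":-1,"tx":0,"ty":0,"tz":-2,"spin":0},{"grip":-1,"tx":0,"ty":0,"tz":-2,"spin":0},{"grip":-1,"tx":0,"ty":0,"tz":-1.5,"spin":0},{"grip":-1,"tx":0,"ty":0,"tz":0,"spin":0},{"grip":-1,"tx":0,"ty":0,"tz":0,"spin":0},{"grip":-1,"tx":0,"ty":0,"tz":0,"spin":0}]' >/dev/null; python3 m.py
python3 - <<'E'
from h import *
p,d,W=snap("scene"); p=p[:,:,::-1]; cv2.imwrite("pics/s4.png",cv2.resize(p[110:240,240:420],(720,520),interpolation=cv2.INTER_CUBIC))
E
```

```text
F [ 0.8 -0.2 -0.3] Mz -0.019 q7 -1.29 tau7 0.003 op 0.999 ff 0.0 yaw 13.3 [ 0.4849 -0.1401  0.0112]
F [-1.4  0.2  6.5] Mz 0.002 q7 -1.29 tau7 0.002 op 0.657 ff 4.0 yaw 13.3 [ 0.4842 -0.1394  0.0096]
F [ 0.2 -0.1 -1.6] Mz -0.045 q7 -1.29 tau7 -0.000 op 0.656 ff 4.0 yaw 13.3 [ 0.4835 -0.1392  0.0784]
```

View pics/s4.png

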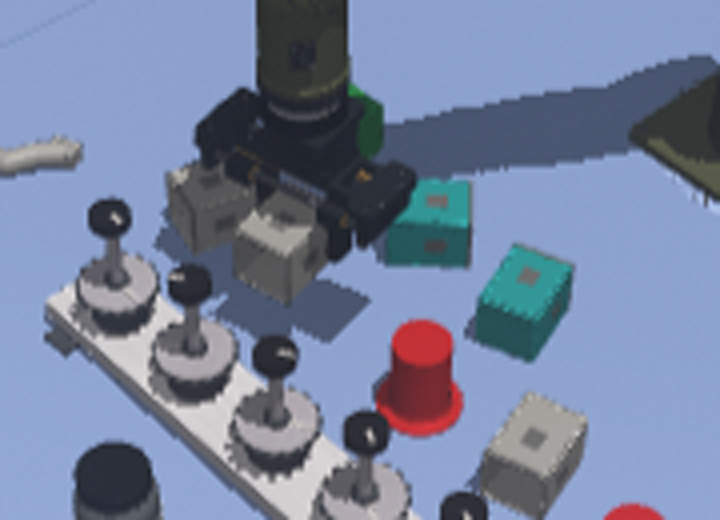

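The tub (crop (285,245)) was lifted but stayed nearly level, because pad friction holds it. I'll roll it upright on the bench instead. Lowered with 3 N of grip, the grasp point follows an arc of 73 mm about the mouth's lower edge.

```bash
python3 -m creep '[{"grip":-1,"tx":-1.5,"ty":0,"tz":0,"spin":0},{"grip":-1,"tx":-1.5,"ty":0,"tz":0,"spin":0},{"grip":-1,"tx":-1.5,"ty":0,"tz":2,"spin":0},{"grip":-1,"tx":0,"ty":0,"tz":2.5,"spin":0},{"grip":-1,"tx":0,"ty":0,"tz":1.5,"spin":0},{"grip":-1,"tx":0,"ty":0,"tz":0.8,"spin":0},{"grip":-1,"tx":0,"ty":0,"tz":0,"spin":0},{"grip":-1,"tx":0,"ty":0,"tz":0,"spin":0}]' 3 >/dev/null; python3 m.py
python3 -m creep '[{"grip":-1,"tx":0.35,"ty":0,"tz":-0.62,"spin":0},{"grip":-1,"tx":0.35,"ty":0,"tz":-0.62,"spin":0},{"grip":-1,"tx":0.46,"ty":0,"tz":-0.55,"spin":0},{"grip":-1,"tx":0.46,"ty":0,"tz":-0.55,"spin":0},{"grip":-1,"tx":0.56,"ty":0,"tz":-0.44,"spin":0},{"grip":-1,"tx":0.56,"ty":0,"tz":-0.44,"spin":0},{"grip":-1,"tx":0.64,"ty":0,"tz":-0.33,"spin":0},{"grip":-1,"tx":0.64,"ty":0,"tz":-0.33,"spin":0}]' >/dev/null; python3 m.py
python3 - <<'E'
from h import *
p,d,W=snap("scene"); p=p[:,:,::-1]; cv2.imwrite("pics/s5.png",cv2.resize(p[130:220,270:390],(720,540),interpolation=cv2.INTER_CUBIC))
E
```

```text
F [ 0.2  0.2 -1.4] Mz -0.026 q7 -1.37 tau7 -0.143 op 0.659 ff 3.0 yaw 13.3 [ 0.4412 -0.15    0.0114]
F [-0.  -0.4 -0. ] Mz 0.027 q7 -1.38 tau7 0.013 op 0.655 ff 3.0 yaw 13.3 [ 0.4818 -0.1408  0.0516]
```

View pics/s5.png

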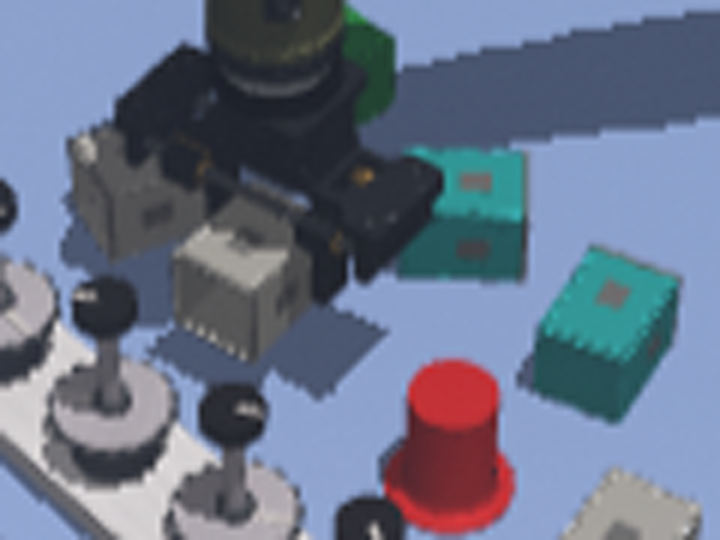

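```bash
cat > tilt.py <<'E'
from h import *
import sys
# tilt of the held tub: grey, low-saturation bright top-face points near the TCP, plane fit; heights of its lowest points
s,P,M=pose(); p,d,W=snap("scene"); W=W-[.002,.007,-.002]
hsv=cv2.cvtColor(p.copy(),cv2.COLOR_RGB2HSV)
a=np.arctan2(M[1,0],M[0,0]); L=(W[...,:2]-P[:2])@np.array([[np.cos(a),-np.sin(a)],[np.sin(a),np.cos(a)]]); z=W[...,2]
m=(np.abs(L[...,1])<.034)&(L[...,0]>-.04)&(L[...,0]<.1)&(hsv[...,1]<45)&(hsv[...,2]>70)&(z>.012)&(z<P[2]+.08)
for lo in np.arange(-.03,.1,.01):
    k=m&(L[...,0]>=lo)&(L[...,0]<lo+.01)&(np.abs(L[...,1])<.025)
    if k.sum()>3: print("lx %.0f n %d z %.0f..%.0f"%(lo*1000+5,k.sum(),*np.percentile(z[k]*1000,[3,97])))
E
python3 tilt.py; python3 m.py
```

```text
lx -15 n 7 z 97..102
lx -5 n 4 z 100..102
lx 5 n 18 z 67..104
lx 15 n 39 z 53..106
lx 25 n 41 z 42..129
lx 35 n 46 z 42..104
lx 45 n 66 z 42..105
lx 55 n 65 z 42..107
lx 65 n 36 z 44..105
F [ 0.7  1.  -0.9] Mz -0.038 q7 -1.38 tau7 -0.008 op 0.655 ff 3.0 yaw 13.4 [ 0.4831 -0.1406  0.0517]
```

The arc lifted the tub level (top face z≈104 mm right along it), so the full pad patch holds too much torque even at 3 N. I'll set it down and regrip only its upper rear corner (about an 8×9 mm patch). With the longer lever, gravity plus a brisk lift should swing it.

```bash
python3 -m creep '[{"grip":-1,"tx":0,"ty":0,"tz":2,"spin":0},{"grip":-1,"tx":0,"ty":0,"tz":1.5,"spin":0},{"grip":-1,"tx":0,"ty":0,"tz":0.6,"spin":0},{"grip":-1,"tx":0,"ty":0,"tz":0,"spin":0},{"grip":0.6,"tx":0,"ty":0,"tz":0,"spin":0},{"grip":0.6,"tx":0,"ty":0,"tz":0,"spin":0},{"grip":0.6,"tx":0,"ty":0,"tz":0,"spin":0}]' 3 >/dev/null; python3 m.py
python3 -m creep '[{"grip":0.6,"tx":0,"ty":0,"tz":-2,"spin":0},{"grip":0.6,"tx":-1.2,"ty":0,"tz":-1.8,"spin":0},{"grip":0.6,"tx":0,"ty":0,"tz":0,"spin":0},{"grip":0.6,"tx":0,"ty":0,"tz":0,"spin":0},{"grip":0.6,"tx":0,"ty":0,"tz":0,"spin":0}]' >/dev/null; python3 m.py; python3 tilt.py
```

```text
F [ 1.1 -0.1  0.9] Mz 0.050 q7 -1.39 tau7 0.001 op 0.798 ff 0.0 yaw 13.3 [ 0.4812 -0.1411  0.0108]
F [-0.3  0.3 -0.2] Mz 0.020 q7 -1.38 tau7 0.000 op 0.802 ff 0.0 yaw 13.3 [ 0.4698 -0.1438  0.0482]
lx -5 n 7 z 29..57
lx 5 n 32 z 21..58
lx 15 n 34 z 19..62
lx 25 n 38 z 18..63
lx 35 n 33 z 22..61
lx 45 n 32 z 39..64
lx 55 n 32 z 28..61
lx 65 n 34 z 43..61
lx 75 n 21 z 36..63
```

```bash
python3 -m creep '[{"grip":-1,"tx":0,"ty":0,"tz":0,"spin":0},{"grip":-1,"tx":0,"ty":0,"tz":0,"spin":0},{"grip":-1,"tx":0,"ty":0,"tz":0,"spin":0},{"grip":-1,"tx":0,"ty":0,"tz":0,"spin":0},{"grip":-1,"tx":0,"ty":0,"tz":0,"spin":0},{"grip":-1,"tx":0,"ty":0,"tz":0,"spin":0}]' 3 >/dev/null; python3 m.py
python3 -m creep '[{"grip":-1,"tx":0,"ty":0,"tz":-4,"spin":0},{"grip":-1,"tx":0,"ty":0,"tz":-3,"spin":0},{"grip":-1,"tx":0,"ty":0,"tz":0,"spin":0},{"grip":-1,"tx":0,"ty":0,"tz":0,"spin":0},{"grip":-1,"tx":0,"ty":0,"tz":0,"spin":0},{"grip":-1,"tx":0,"ty":0,"tz":0,"spin":0}]' >/dev/null; python3 m.py; python3 tilt.py
python3 - <<'E'
from h import *
p,d,W=snap("scene"); p=p[:,:,::-1]; cv2.imwrite("pics/s6.png",cv2.resize(p[120:210,270:390],(600,450),interpolation=cv2.INTER_CUBIC))
E
```

```text
F [ 0.4  0.2 -0. ] Mz -0.021 q7 -1.38 tau7 -0.004 op 0.660 ff 3.0 yaw 13.3 [ 0.4692 -0.1437  0.048 ]
F [-0.9 -0.2 -1.1] Mz -0.049 q7 -1.36 tau7 -0.001 op 0.657 ff 3.0 yaw 13.3 [ 0.4687 -0.1437  0.1173]
lx -25 n 12 z 67..112
lx -15 n 15 z 60..120
lx -5 n 20 z 51..127
lx 5 n 52 z 49..130
lx 15 n 82 z 71..127
lx 25 n 64 z 68..107
lx 35 n 72 z 60..92
lx 45 n 25 z 62..75
```

View pics/s6.png

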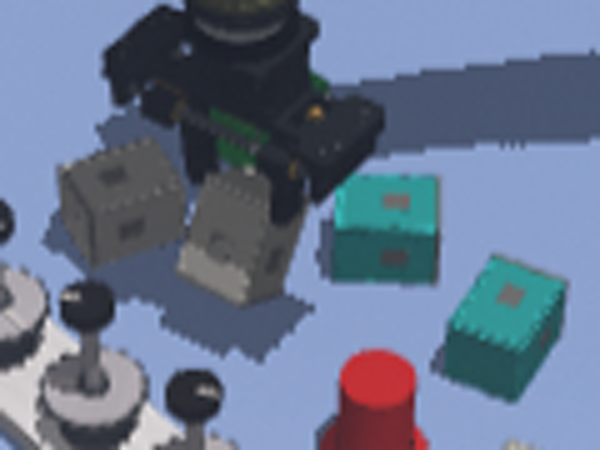

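The crop shows the tub hanging from its rear corner with the mouth tilted about 55° down. Now I lower it until the lower mouth edge touches, then roll it upright over that edge.

```bash
python3 -m creep '[{"grip":-1,"tx":0,"ty":0,"tz":1.5,"spin":0},{"grip":-1,"tx":0,"ty":0,"tz":1.0,"spin":0},{"grip":-1,"tx":0,"ty":0,"tz":0.7,"spin":0},{"grip":-1,"tx":0,"ty":0,"tz":0,"spin":0}]' 3 >/dev/null; python3 m.py
python3 -m creep '[{"grip":-1,"tx":0.95,"ty":0,"tz":0.05,"spin":0},{"grip":-1,"tx":0.95,"ty":0,"tz":0.15,"spin":0},{"grip":-1,"tx":0.92,"ty":0,"tz":0.25,"spin":0},{"grip":-1,"tx":0.89,"ty":0,"tz":0.34,"spin":0},{"grip":-1,"tx":0.86,"ty":0,"tz":0.43,"spin":0},{"grip":-1,"tx":0.8,"ty":0,"tz":0.52,"spin":0},{"grip":-1,"tx":0.1,"ty":0,"tz":0.1,"spin":0},{"grip":-1,"tx":0,"ty":0,"tz":0,"spin":0}]' 3 >/dev/null; python3 m.py; python3 tilt.py
```

```text
F [-0.1 -0.3 -0.8] Mz 0.019 q7 -1.37 tau7 -0.027 op 0.660 ff 3.0 yaw 13.3 [ 0.4684 -0.1435  0.0844]
F [ 2.4 -0.2  4.2] Mz 0.044 q7 -1.39 tau7 -0.019 op 0.660 ff 3.0 yaw 13.3 [ 0.524  -0.131   0.0674]
lx -25 n 5 z 29..79
lx -15 n 13 z 19..81
lx -5 n 26 z 41..86
lx 5 n 42 z 22..85
lx 15 n 146 z 16..82
lx 25 n 12 z 19..143
lx 75 n 16 z 23..71
lx 85 n 36 z 24..73
lx 95 n 30 z 29..74
```

```bash
python3 -m creep '[{"grip":0.6,"tx":0,"ty":0,"tz":0,"spin":0},{"grip":0.6,"tx":0,"ty":0,"tz":0,"spin":0},{"grip":0.6,"tx":0,"ty":0,"tz":0,"spin":0},{"grip":0.6,"tx":0,"ty":0,"tz":-3,"spin":0},{"grip":0.6,"tx":0,"ty":0,"tz":-3,"spin":0},{"grip":0.6,"tx":0,"ty":0,"tz":0,"spin":0}]' 3 >/dev/null; python3 m.py
python3 - <<'E'
from h import *
p,d,W=snap("scene")
for o in tops("scene",p,W-[0,0,-.002],.072,.09,.078): print(o["px"],(o["c"]-[.002,.006]).round(4),"%.0fx%.0f yaw %.0f z %.3f"%(o["w"],o["h"],o["yaw"],o["z"]),o["hsv"])
p=p[:,:,::-1]; cv2.imwrite("pics/s7.png",cv2.resize(p[120:230,260:400],(700,550),interpolation=cv2.INTER_CUBIC))
E
```

```text
F [ 1.4  0.6 -0. ] Mz 0.037 q7 -1.37 tau7 0.093 op 0.801 ff 0.0 yaw 13.3 [ 0.5244 -0.132   0.1314]
[310. 176.] [ 0.5218 -0.1301] 63x57 yaw 15 z 0.077 [132.5   6.   87.5]
[269. 180.] [ 0.6405 -0.2078] 38x29 yaw 27 z 0.075 [124.  21. 100.]
[288. 196.] [ 0.6362 -0.1031] 51x44 yaw -8 z 0.075 [129.  16. 104.]
[345. 196.] [0.4919 0.019 ] 58x47 yaw 48 z 0.078 [179. 189. 195.]
[310. 213.] [ 0.6253 -0.0027] 35x34 yaw 70 z 0.075 [125.  16. 101.]
[333. 234.] [0.6297 0.1128] 47x36 yaw 42 z 0.075 [133.  16. 110.]
[398. 243.] [0.4985 0.2672] 53x52 yaw -5 z 0.079 [178. 184. 196.]
[355. 255.] [0.6314 0.2141] 35x35 yaw 35 z 0.076 [127.  19. 105.]
```

View pics/s7.png

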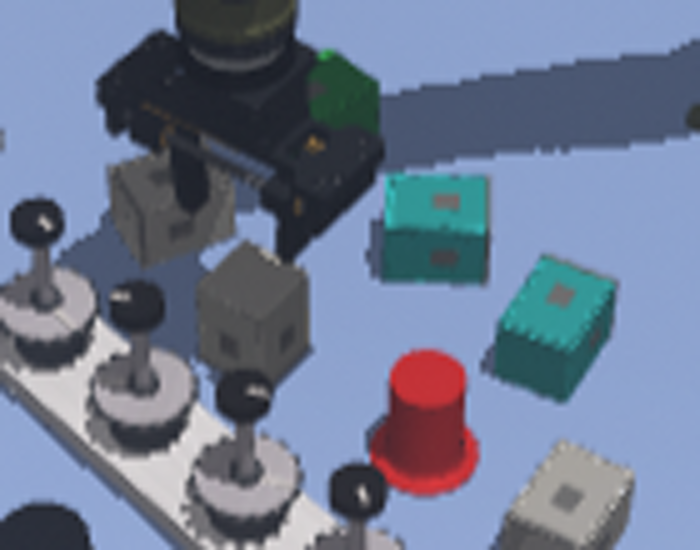

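The tub stands mouth down on the bench (closed end at crop (255,275), z 77 mm). I'll move the hand aside for a clean top measurement.

```bash
python3 -m creep '[{"grip":0.6,"tx":-1,"ty":0,"tz":-4,"spin":0},{"grip":0.6,"tx":-1,"ty":4,"tz":-4,"spin":0},{"grip":0.6,"tx":0,"ty":4,"tz":0,"spin":0},{"grip":0.6,"tx":0,"ty":4,"tz":0,"spin":0},{"grip":0.6,"tx":0,"ty":4,"tz":0,"spin":0},{"grip":0.6,"tx":0,"ty":4,"tz":0,"spin":0},{"grip":0.6,"tx":0,"ty":0,"tz":0,"spin":0}]' 15 >/dev/null
python3 - <<'E'
from h import *
for n in("top","scene"):
    p,d,W=snap(n)
    for o in tops(n,p,W-[0,0,-.001],.072,.092,.078,60): print(n,o["px"],o["c"].round(4),"%.0fx%.0f yaw %.0f z %.3f"%(o["w"],o["h"],o["yaw"],o["z"]),o["hsv"])
    show(n,p,W,("bin",))
go(.518,-.130,.2)
E
```

```text
top [376. 192.] [ 0.6327 -0.2106] 69x63 yaw 59 z 0.075 [168.  14.  97.]
top [347. 195.] [ 0.6306 -0.1057] 69x62 yaw 81 z 0.075 [170.  14.  94.]
top [287. 201.] [0.6246 0.1004] 71x66 yaw -73 z 0.075 [167.  14.  91.]
top [316. 198.] [ 0.627  -0.0027] 69x61 yaw -89 z 0.075 [168.  14.  95.]
top [258. 204.] [0.6196 0.1966] 69x52 yaw -32 z 0.075 [168.  14.  80.]
top [357. 226.] [ 0.5183 -0.1334] 58x58 yaw 12 z 0.080 [ 20.  25. 102.]
top [313. 237.] [0.4921 0.0168] 51x47 yaw -4 z 0.082 [  1. 224. 128.]
top [238. 240.] [0.4965 0.2691] 51x50 yaw -2 z 0.082 [  1. 222. 130.]
top bin [398. 234.] c [ 0.4847 -0.2699] mean [ 0.4848 -0.2703] 79x58 yaw -14 z 0.059
top bin [277. 245.] c [0.474  0.1388] mean [0.4745 0.1387] 79x58 yaw 17 z 0.060
scene [310. 176.] [ 0.5216 -0.1231] 60x59 yaw -75 z 0.076 [ 17.  11. 164.]
scene [345. 196.] [0.4939 0.025 ] 58x47 yaw 48 z 0.077 [179. 187. 194.]
scene [398. 243.] [0.4994 0.2735] 54x49 yaw 44 z 0.077 [178. 184. 195.]
scene bin [294. 154.] c [ 0.4878 -0.2597] mean [ 0.4848 -0.2629] 75x61 yaw -12 z 0.056
scene bin [269. 182.] c [ 0.635  -0.2128] mean [ 0.6365 -0.2114] 74x73 yaw 19 z 0.065
scene bin [311. 182.] c [ 0.5288 -0.1155] mean [ 0.5284 -0.1137] 78x46 yaw -37 z 0.061
scene bin [289. 198.] c [ 0.6287 -0.108 ] mean [ 0.6305 -0.1044] 77x68 yaw 53 z 0.066
scene bin [307. 217.] c [ 0.6392 -0.0021] mean [ 0.6389 -0.0019] 77x52 yaw -84 z 0.066
scene bin [374. 219.] c [0.4748 0.146 ] mean [0.4757 0.1459] 77x59 yaw 18 z 0.056
scene bin [331. 235.] c [0.6255 0.104 ] mean [0.6263 0.1056] 71x70 yaw 49 z 0.066
scene bin [349. 256.] c [0.6376 0.1995] mean [0.6375 0.2009] 76x37 yaw 61 z 0.066
tx 1.41 ty -19.29 tz -0.51 spin 0.0 | yaw 13.1 q7 -1.05 clock 24.0
```

```bash
python3 -m creep '[{"grip":0.8,"tx":0.28,"ty":-3.85,"tz":0,"spin":0},{"grip":0.8,"tx":0.28,"ty":-3.85,"tz":0,"spin":0},{"grip":0.8,"tx":0.28,"ty":-3.85,"tz":0,"spin":0},{"grip":0.8,"tx":0.28,"ty":-3.85,"tz":0,"spin":0},{"grip":0.8,"tx":0.28,"ty":-3.85,"tz":3.5,"spin":0},{"grip":0.8,"tx":0,"ty":0,"tz":3.5,"spin":0},{"grip":0.8,"tx":0,"ty":0,"tz":0,"spin":0},{"grip":0.8,"tx":0,"ty":0,"tz":0,"spin":0}]' 15 >/dev/null
python3 -c "
from h import *
go(.5175,-.1325,.039,13)"
```

```text
tx 0.10 ty -0.22 tz 9.34 spin 0.4 | yaw 13.4 q7 -1.36 clock 24.6
```

```bash
python3 -m creep '[{"grip":0.8,"tx":0.1,"ty":-0.2,"tz":3,"spin":0},{"grip":0.8,"tx":0,"ty":0,"tz":3,"spin":0},{"grip":0.8,"tx":0,"ty":0,"tz":2,"spin":0},{"grip":0.8,"tx":0,"ty":0,"tz":1.3,"spin":0},{"grip":0.8,"tx":0,"ty":0,"tz":0,"spin":0},{"grip":0.8,"tx":0,"ty":0,"tz":0,"spin":0}]' 15 >/dev/null; python3 m.py
python3 -m creep '[{"grip":-1,"tx":0,"ty":0,"tz":0,"spin":0},{"grip":-1,"tx":0,"ty":0,"tz":0,"spin":0},{"grip":-1,"tx":0,"ty":0,"tz":0,"spin":0},{"grip":-1,"tx":0,"ty":0,"tz":0,"spin":0},{"grip":-1,"tx":0,"ty":0,"tz":0,"spin":0}]' >/dev/null; python3 m.py
python3 -m creep '[{"grip":-1,"tx":0,"ty":0,"tz":-2,"spin":0},{"grip":-1,"tx":0,"ty":0,"tz":-4,"spin":0},{"grip":-1,"tx":0,"ty":0,"tz":-4,"spin":0},{"grip":-1,"tx":0,"ty":0,"tz":-4,"spin":0},{"grip":-1,"tx":0,"ty":0,"tz":-4,"spin":0},{"grip":-1,"tx":0,"ty":0,"tz":-1,"spin":0},{"grip":-1,"tx":0,"ty":0,"tz":0,"spin":0},{"grip":-1,"tx":0,"ty":0,"tz":0,"spin":0}]' >/dev/null; python3 m.py
python3 -c "
from h import *
go(.6328,-.1077,.225)"
```

```text
F [-0.2 -0.9  0.5] Mz -0.011 q7 -1.40 tau7 -0.004 op 0.900 ff 0.0 yaw 13.2 [ 0.5208 -0.1351  0.0416]
F [-1.2  0.2  6.6] Mz -0.072 q7 -1.40 tau7 0.028 op 0.660 ff 15.0 yaw 13.3 [ 0.5209 -0.1341  0.0417]
F [ 0.1 -0.1 -1.5] Mz 0.010 q7 -1.33 tau7 0.009 op 0.657 ff 15.0 yaw 13.3 [ 0.5203 -0.1343  0.2304]
tx 11.56 ty -0.00 tz 0.51 spin 0.0 | yaw 13.3 q7 -1.33 clock 26.2
```

```bash
python3 -m creep '[{"grip":-1,"tx":3,"ty":0,"tz":0,"spin":0},{"grip":-1,"tx":3,"ty":0,"tz":0,"spin":0},{"grip":-1,"tx":3,"ty":0,"tz":0,"spin":0},{"grip":-1,"tx":2.85,"ty":0,"tz":0,"spin":0},{"grip":-1,"tx":0,"ty":0,"tz":0,"spin":0},{"grip":-1,"tx":0,"ty":0,"tz":0,"spin":0},{"grip":-1,"tx":0,"ty":0,"tz":0,"spin":0}]' >/dev/null; python3 m.py
python3 - <<'E'
from h import *
go(.6357,-.107,.1227)
p,d,W=snap("scene"); p=p[:,:,::-1]; cv2.imwrite("pics/s8.png",cv2.resize(p[130:220,240:360],(640,480),interpolation=cv2.INTER_CUBIC))
E
```

```text
F [ 0.4 -1.1 -1. ] Mz -0.026 q7 -1.37 tau7 -0.001 op 0.660 ff 15.0 yaw 13.3 [ 0.6339 -0.1072  0.2277]
tx 0.26 ty 0.05 tz 10.49 spin 0.0 | yaw 13.3 q7 -1.37 clock 26.8
```

View pics/s8.png

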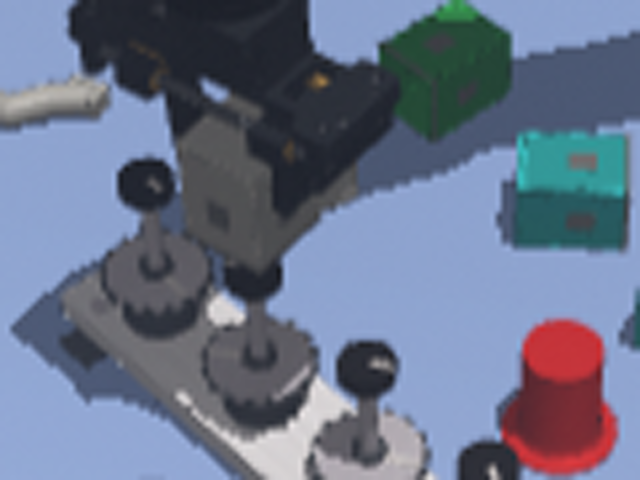

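The tub is level and over head 4 (crop (250,275)). Lowering in two stages, watching the force.

```bash
python3 -m creep '[{"grip":-1,"tx":0.25,"ty":0,"tz":1,"spin":0},{"grip":-1,"tx":0,"ty":0,"tz":1.5,"spin":0},{"grip":-1,"tx":0,"ty":0,"tz":1.5,"spin":0},{"grip":-1,"tx":0,"ty":0,"tz":1.5,"spin":0},{"grip":-1,"tx":0,"ty":0,"tz":0,"spin":0}]' >/dev/null; python3 m.py
python3 -m creep '[{"grip":-1,"tx":0,"ty":0,"tz":1.5,"spin":0},{"grip":-1,"tx":0,"ty":0,"tz":1.5,"spin":0},{"grip":-1,"tx":0,"ty":0,"tz":1,"spin":0},{"grip":-1,"tx":0,"ty":0,"tz":0.5,"spin":0},{"grip":-1,"tx":0,"ty":0,"tz":0,"spin":0},{"grip":-1,"tx":0,"ty":0,"tz":0,"spin":0}]' >/dev/null; python3 m.py
```

```text
F [-0.3  0.1 -0.8] Mz 0.030 q7 -1.39 tau7 -0.046 op 0.656 ff 15.0 yaw 13.3 [ 0.6351 -0.1067  0.1717]
F [0.3 0.2 0.4] Mz 0.030 q7 -1.40 tau7 -0.002 op 0.662 ff 15.0 yaw 13.3 [ 0.6384 -0.1064  0.1307]
```

```bash
python3 -m creep '[{"grip":-1,"tx":-0.2,"ty":0,"tz":0.4,"spin":0},{"grip":-1,"tx":0,"ty":0,"tz":0.4,"spin":0},{"grip":-1,"tx":0,"ty":0,"tz":0,"spin":0},{"grip":-1,"tx":0,"ty":0,"tz":0,"spin":0}]' >/dev/null; python3 m.py
python3 -m creep '[{"grip":0.7,"tx":0,"ty":0,"tz":0,"spin":0},{"grip":0.7,"tx":0,"ty":0,"tz":0,"spin":0},{"grip":0.7,"tx":0,"ty":0,"tz":0,"spin":0},{"grip":0.7,"tx":0,"ty":0,"tz":-3,"spin":0},{"grip":0.7,"tx":0,"ty":0,"tz":-4,"spin":0},{"grip":0.7,"tx":0,"ty":0,"tz":-3,"spin":0},{"grip":0.7,"tx":-4,"ty":0,"tz":0,"spin":0},{"grip":0.7,"tx":-4,"ty":0,"tz":0,"spin":0}]' 3 >/dev/null; python3 m.py
python3 - <<'E'
from h import *
for n in("top","scene"):
    p,d,W=snap(n)
    for o in tops(n,p,W,.148,.175,.159,20): print(n,o["px"],o["c"].round(4),"%.0fx%.0f yaw %.0f z %.3f"%(o["w"],o["h"],o["yaw"],o["z"]))
    show(n,p,W,("bin","cover"))
p=p[:,:,::-1]; cv2.imwrite("pics/s9.png",p)
E
```

```text
F [-0.7  0.1  0.9] Mz -0.036 q7 -1.40 tau7 -0.003 op 0.654 ff 15.0 yaw 13.3 [ 0.6365 -0.1069  0.1226]
F [-0.5 -0.5 -0.6] Mz 0.013 q7 -1.35 tau7 -0.194 op 0.852 ff 0.0 yaw 13.4 [ 0.5616 -0.1244  0.2249]
top [342. 183.] [ 0.649  -0.0895] 43x27 yaw -28 z 0.161
top [316. 190.] [ 0.6294 -0.0039] 34x32 yaw -4 z 0.156
top [284. 193.] [0.6267 0.0998] 34x32 yaw -3 z 0.157
top [251. 196.] [0.624  0.2047] 36x33 yaw 86 z 0.156
top cover [313. 237.] c [0.4917 0.0167] mean [0.4908 0.0168] 51x47 yaw -4 z 0.081
top cover [238. 240.] c [0.4976 0.2686] mean [0.4981 0.268 ] 51x47 yaw 86 z 0.081
top bin [278. 245.] c [0.474  0.1388] mean [0.4742 0.1385] 79x58 yaw 17 z 0.059
scene [267. 163.] [ 0.6427 -0.2005] 34x33 yaw -41 z 0.151
scene [287. 180.] [ 0.6384 -0.0988] 61x61 yaw -75 z 0.155
scene [308. 198.] [0.6364 0.0061] 33x31 yaw 49 z 0.151
scene [331. 217.] [0.6324 0.11  ] 31x30 yaw 49 z 0.152
scene [356. 238.] [0.6302 0.2153] 36x32 yaw 49 z 0.152
scene cover [345. 196.] c [0.4937 0.0246] mean [0.4936 0.0241] 54x47 yaw 48 z 0.077
scene cover [398. 243.] c [0.4999 0.2744] mean [0.4993 0.2747] 51x49 yaw 66 z 0.077
scene bin [294. 155.] c [ 0.4882 -0.2605] mean [ 0.4854 -0.2604] 78x58 yaw -12 z 0.056
scene bin [268. 182.] c [ 0.6371 -0.2185] mean [ 0.6402 -0.2136] 77x64 yaw 41 z 0.065
scene bin [290. 203.] c [ 0.6382 -0.0874] mean [ 0.639  -0.0869] 73x32 yaw -16 z 0.066
scene bin [374. 219.] c [0.4761 0.1454] mean [0.4742 0.1466] 77x56 yaw 19 z 0.056
scene bin [309. 218.] c [0.6317 0.0017] mean [0.6333 0.0046] 72x59 yaw -41 z 0.066
scene bin [330. 237.] c [0.6355 0.1049] mean [0.6337 0.1078] 75x55 yaw -71 z 0.066
scene bin [351. 260.] c [0.6428 0.2164] mean [0.6446 0.216 ] 62x29 yaw -83 z 0.065
```

The tub sits on head 4 with its top 4 mm above the neighbouring heads, level and centred. Next is the second tub at (0.485,-0.270), yaw -14°.

```bash
python3 -m creep '[{"grip":0.7,"tx":0,"ty":0,"tz":0,"spin":6.8},{"grip":0.7,"tx":0,"ty":0,"tz":0,"spin":6.8},{"grip":0.7,"tx":0,"ty":0,"tz":0,"spin":6.8},{"grip":0.7,"tx":0,"ty":0,"tz":0,"spin":6.8},{"grip":0.7,"tx":0,"ty":0,"tz":0,"spin":0}]' 3 >/dev/null
python3 -c "
from h import *
go(.4449,-.2592,.048,-14)"
```

```text
tx -7.72 ty 15.77 tz 17.48 spin -0.1 | yaw -14.1 q7 -1.71 clock 29.3
```

```bash
python3 -m creep '[{"grip":0.7,"tx":-1.93,"ty":3.94,"tz":0,"spin":0},{"grip":0.7,"tx":-1.93,"ty":3.94,"tz":0,"spin":0},{"grip":0.7,"tx":-1.93,"ty":3.94,"tz":0,"spin":0},{"grip":0.7,"tx":-1.93,"ty":3.94,"tz":3,"spin":0},{"grip":0.7,"tx":0,"ty":0,"tz":4,"spin":0},{"grip":0.7,"tx":0,"ty":0,"tz":3,"spin":0},{"grip":0.7,"tx":0,"ty":0,"tz":0,"spin":0},{"grip":0.7,"tx":0,"ty":0,"tz":0,"spin":0}]' 3 >/dev/null
python3 -c "
from h import *
go(.4449,-.2592,.048,-14)"
```

```text
tx -0.67 ty 1.48 tz 8.05 spin 0.2 | yaw -13.8 q7 -1.49 clock 29.9
```

```bash
python3 -m creep '[{"grip":0.7,"tx":-0.65,"ty":1.5,"tz":0,"spin":0},{"grip":0.7,"tx":0,"ty":0,"tz":3,"spin":0},{"grip":0.7,"tx":0,"ty":0,"tz":2,"spin":0},{"grip":0.7,"tx":0,"ty":0,"tz":0,"spin":0},{"grip":0.7,"tx":0,"ty":0,"tz":0,"spin":0},{"grip":0.7,"tx":0,"ty":0,"tz":0,"spin":0}]' 3 >/dev/null
python3 -c "
from h import *
go(.4449,-.2592,.048,-14)"
```

```text
tx -0.29 ty -0.05 tz 3.31 spin 0.2 | yaw -13.8 q7 -1.48 clock 30.4
```

```bash
python3 -m creep '[{"grip":0.7,"tx":-0.3,"ty":0,"tz":2,"spin":0},{"grip":0.7,"tx":0,"ty":0,"tz":1.3,"spin":0},{"grip":0.7,"tx":0,"ty":0,"tz":0,"spin":0},{"grip":0.7,"tx":0,"ty":0,"tz":0,"spin":0}]' 3 >/dev/null; python3 m.py
python3 -m creep '[{"grip":-1,"tx":0,"ty":0,"tz":0,"spin":0},{"grip":-1,"tx":0,"ty":0,"tz":0,"spin":0},{"grip":-1,"tx":0,"ty":0,"tz":0,"spin":0},{"grip":-1,"tx":0,"ty":0,"tz":0,"spin":0},{"grip":-1,"tx":0,"ty":0,"tz":0,"spin":0},{"grip":-1,"tx":0,"ty":0,"tz":0,"spin":0}]' 3 >/dev/null; python3 m.py
python3 -m creep '[{"grip":-1,"tx":0,"ty":0,"tz":-4,"spin":0},{"grip":-1,"tx":0,"ty":0,"tz":-3,"spin":0},{"grip":-1,"tx":0,"ty":0,"tz":0,"spin":0},{"grip":-1,"tx":0,"ty":0,"tz":0,"spin":0},{"grip":-1,"tx":0,"ty":0,"tz":0,"spin":0},{"grip":-1,"tx":0,"ty":0,"tz":0,"spin":0}]' >/dev/null; python3 m.py; python3 tilt.py
```

```text
F [-0.5 -0.3  0.9] Mz -0.033 q7 -1.48 tau7 -0.000 op 0.848 ff 0.0 yaw -13.9 [ 0.4437 -0.2595  0.0473]
F [0.5 0.7 5.2] Mz -0.042 q7 -1.48 tau7 -0.002 op 0.655 ff 3.0 yaw -13.9 [ 0.4436 -0.2597  0.0468]
F [-0.4  0.1 -1.6] Mz 0.034 q7 -1.47 tau7 -0.000 op 0.657 ff 3.0 yaw -13.9 [ 0.4423 -0.259   0.1151]
lx -25 n 22 z 42..115
lx -15 n 15 z 41..100
lx -5 n 10 z 44..98
lx 5 n 27 z 49..123
lx 15 n 67 z 66..123
lx 25 n 61 z 49..93
```

It swung. Now the same roll-up.

```bash
python3 -m creep '[{"grip":-1,"tx":0,"ty":0,"tz":1.5,"spin":0},{"grip":-1,"tx":0,"ty":0,"tz":1.0,"spin":0},{"grip":-1,"tx":0,"ty":0,"tz":0.6,"spin":0},{"grip":-1,"tx":0,"ty":0,"tz":0,"spin":0}]' 3 >/dev/null; python3 m.py
python3 -m creep '[{"grip":-1,"tx":0.95,"ty":0,"tz":0.05,"spin":0},{"grip":-1,"tx":0.95,"ty":0,"tz":0.15,"spin":0},{"grip":-1,"tx":0.92,"ty":0,"tz":0.25,"spin":0},{"grip":-1,"tx":0.89,"ty":0,"tz":0.34,"spin":0},{"grip":-1,"tx":0.86,"ty":0,"tz":0.43,"spin":0},{"grip":-1,"tx":0.8,"ty":0,"tz":0.52,"spin":0},{"grip":-1,"tx":0.1,"ty":0,"tz":0.1,"spin":0},{"grip":-1,"tx":0,"ty":0,"tz":0,"spin":0}]' 3 >/dev/null; python3 m.py; python3 tilt.py
```

```text
F [ 1.   0.9 -1.1] Mz 0.016 q7 -1.48 tau7 -0.013 op 0.658 ff 3.0 yaw -13.9 [ 0.4418 -0.2588  0.0833]
F [ 0.4 -0.3 -1.1] Mz 0.035 q7 -1.48 tau7 -0.004 op 0.658 ff 3.0 yaw -13.9 [ 0.4963 -0.2727  0.0662]
lx -25 n 11 z 27..63
lx -15 n 9 z 17..50
lx -5 n 12 z 15..50
lx 5 n 24 z 13..50
lx 15 n 26 z 30..73
```

Run:
```python
from h import *
p,d,W=snap("scene"); p=p[:,:,::-1]; cv2.imwrite("pics/s10.png",cv2.resize(p[110:200,250:370],(640,480),interpolation=cv2.INTER_CUBIC))
```

```text
(no output)
```

View pics/s10.png

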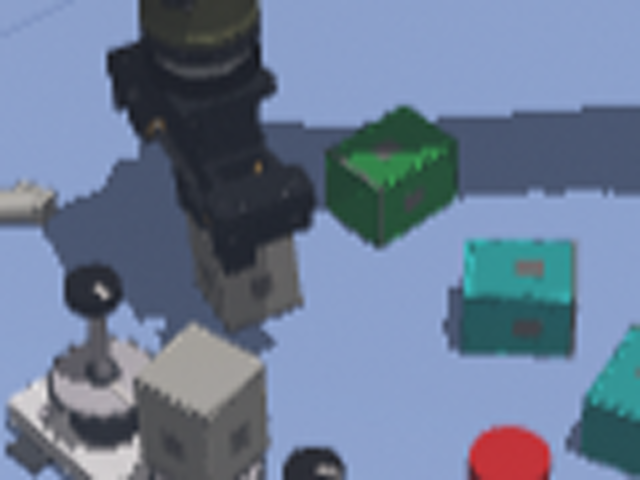

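The tub (crop (250,280)) hung steeper than the first, so the roll took it past upright and the mouth trails toward the robot. I press lightly, come back in −x, and check.

```bash
python3 -m creep '[{"grip":-1,"tx":0,"ty":0,"tz":0.3,"spin":0},{"grip":-1,"tx":-0.5,"ty":0,"tz":-0.05,"spin":0},{"grip":-1,"tx":-0.5,"ty":0,"tz":-0.05,"spin":0},{"grip":-1,"tx":-0.5,"ty":0,"tz":-0.05,"spin":0},{"grip":-1,"tx":-0.5,"ty":0,"tz":0,"spin":0},{"grip":-1,"tx":0,"ty":0,"tz":0,"spin":0}]' 3 >/dev/null; python3 m.py; python3 tilt.py
python3 - <<'E'
from h import *
p,d,W=snap("scene"); p=p[:,:,::-1]; cv2.imwrite("pics/s11.png",cv2.resize(p[110:200,250:370],(640,480),interpolation=cv2.INTER_CUBIC))
E
```

```text
F [-1.1 -0.1 -1.1] Mz -0.041 q7 -1.48 tau7 0.003 op 0.653 ff 3.0 yaw -13.9 [ 0.4747 -0.2675  0.0651]
lx -25 n 12 z 14..64
lx -15 n 8 z 23..62
lx -5 n 7 z 26..46
lx 5 n 28 z 13..63
lx 15 n 29 z 21..78
```

View pics/s11.png

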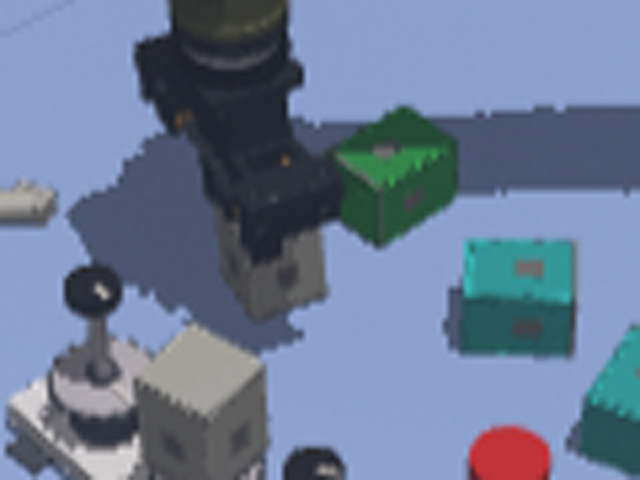

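```bash
for i in 1 2 3; do python3 -m creep '[{"grip":-1,"tx":0,"ty":0,"tz":0.3,"spin":0},{"grip":-1,"tx":0,"ty":0,"tz":0,"spin":0}]' 3 >/dev/null; python3 m.py; done
python3 - <<'E'
from h import *
print(ray("scene",250+260*120/640,110+320*90/480,0)-[.004,.006,0], ray("scene",250+325*120/640,110+295*90/480,0)-[.004,.006,0])
E
```

```text
F [ 0.4 -0.  -0.1] Mz -0.004 q7 -1.48 tau7 -0.002 op 0.655 ff 3.0 yaw -13.9 [ 0.4769 -0.268   0.0621]
F [0.  0.1 0.6] Mz 0.050 q7 -1.48 tau7 -0.001 op 0.657 ff 3.0 yaw -13.9 [ 0.4767 -0.2679  0.059 ]
F [ 0.1 -1.2  0.7] Mz 0.002 q7 -1.49 tau7 -0.006 op 0.659 ff 3.0 yaw -13.9 [ 0.4767 -0.268   0.0559]
[ 0.48328621 -0.24093556  0.        ] [ 0.43277754 -0.2303968   0.        ]
```

```bash
python3 -m creep '[{"grip":0.7,"tx":0,"ty":0,"tz":0,"spin":0},{"grip":0.7,"tx":0,"ty":0,"tz":0,"spin":0},{"grip":0.7,"tx":0,"ty":0,"tz":-2,"spin":0},{"grip":0.7,"tx":0,"ty":0,"tz":-4,"spin":0},{"grip":0.7,"tx":0,"ty":3,"tz":-4,"spin":0},{"grip":0.7,"tx":0,"ty":4,"tz":-2,"spin":0},{"grip":0.7,"tx":0,"ty":4,"tz":0,"spin":0},{"grip":0.7,"tx":0,"ty":4,"tz":0,"spin":0}]' 15 >/dev/null
python3 - <<'E'
from h import *
for n in("top","scene"):
    p,d,W=snap(n)
    for o in tops(n,p,W-[0,0,-.001],.07,.092,.078,60,(.4,.58,-.4,.4)): print(n,o["px"],o["c"].round(4),"%.0fx%.0f yaw %.0f z %.3f"%(o["w"],o["h"],o["yaw"],o["z"]),o["hsv"])
    show(n,p,W,("bin",))
s,P,M=pose(); print(P.round(4))
E
```

```text
top [313. 237.] [0.4921 0.0168] 51x47 yaw -4 z 0.083 [  1. 223. 127.]
top [397. 240.] [ 0.459 -0.263] 59x58 yaw -14 z 0.080 [ 20.  25. 100.]
top [238. 240.] [0.4979 0.2689] 51x47 yaw 86 z 0.082 [  1. 222. 129.]
top bin [277. 245.] c [0.474  0.1388] mean [0.4739 0.1387] 79x58 yaw 17 z 0.059
scene [300. 149.] [ 0.4643 -0.2516] 65x59 yaw 76 z 0.075 [ 19.  11. 162.]
scene [345. 196.] [0.4925 0.0234] 54x47 yaw 48 z 0.077 [179. 186. 192.]
scene [398. 243.] [0.4992 0.2735] 53x51 yaw 49 z 0.078 [178. 184. 193.]
scene bin [301. 155.] c [ 0.4721 -0.2496] mean [ 0.4681 -0.2443] 80x48 yaw -53 z 0.062
scene bin [268. 182.] c [ 0.6383 -0.2179] mean [ 0.6417 -0.2129] 75x63 yaw 39 z 0.066
scene bin [288. 203.] c [ 0.6431 -0.0919] mean [ 0.6462 -0.0922] 71x34 yaw -36 z 0.065
scene bin [310. 217.] c [0.629  0.0025] mean [0.6305 0.0033] 74x64 yaw -10 z 0.066
scene bin [374. 219.] c [0.4753 0.146 ] mean [0.4762 0.145 ] 77x59 yaw 18 z 0.056
scene bin [326. 236.] c [0.6422 0.096 ] mean [0.6417 0.0977] 74x37 yaw 65 z 0.066
scene bin [347. 253.] c [0.6324 0.1898] mean [0.6344 0.1907] 59x31 yaw 51 z 0.065
scene bin [358. 260.] c [0.626  0.2301] mean [0.6273 0.2292] 62x31 yaw -1 z 0.066
[ 0.4383 -0.415   0.1685]
```

The second tub stands mouth down at top (0.459,-0.263). Regrip with full pads and carry it to place 3.

```bash
python3 -m creep '[{"grip":0.8,"tx":0,"ty":0,"tz":0,"spin":0}]' 15 >/dev/null; python3 -c "
from h import *
go(.458,-.262,.040,-14)"
```

```text
tx -1.91 ty -14.56 tz 12.78 spin -0.2 | yaw -14.2 q7 -1.25 clock 34.9
```

```bash
python3 -m creep '[{"grip":0.8,"tx":-0.5,"ty":-3.7,"tz":0,"spin":0},{"grip":0.8,"tx":-0.5,"ty":-3.7,"tz":0,"spin":0},{"grip":0.8,"tx":-0.5,"ty":-3.7,"tz":0,"spin":0},{"grip":0.8,"tx":-0.5,"ty":-3.7,"tz":0,"spin":0},{"grip":0.8,"tx":0,"ty":0,"tz":2,"spin":0},{"grip":0.8,"tx":0,"ty":0,"tz":2,"spin":0},{"grip":0.8,"tx":0,"ty":0,"tz":0,"spin":0},{"grip":0.8,"tx":0,"ty":0,"tz":0,"spin":0}]' 15 >/dev/null; python3 -c "
from h import *
go(.458,-.262,.040,-14)"
```

```text
tx 0.16 ty 0.66 tz 8.76 spin 0.2 | yaw -13.8 q7 -1.49 clock 35.5
```

```bash
python3 -m creep '[{"grip":0.8,"tx":0.15,"ty":0.65,"tz":0,"spin":0},{"grip":0.8,"tx":0,"ty":0,"tz":3,"spin":0},{"grip":0.8,"tx":0,"ty":0,"tz":3,"spin":0},{"grip":0.8,"tx":0,"ty":0,"tz":2.7,"spin":0},{"grip":0.8,"tx":0,"ty":0,"tz":0,"spin":0},{"grip":0.8,"tx":0,"ty":0,"tz":0,"spin":0}]' 15 >/dev/null; python3 m.py
python3 -m creep '[{"grip":-1,"tx":0,"ty":0,"tz":0,"spin":0},{"grip":-1,"tx":0,"ty":0,"tz":0,"spin":0},{"grip":-1,"tx":0,"ty":0,"tz":0,"spin":0},{"grip":-1,"tx":0,"ty":0,"tz":0,"spin":0},{"grip":-1,"tx":0,"ty":0,"tz":0,"spin":0}]' >/dev/null; python3 m.py
python3 -m creep '[{"grip":-1,"tx":0,"ty":0,"tz":-2,"spin":0},{"grip":-1,"tx":0,"ty":0,"tz":-4,"spin":0},{"grip":-1,"tx":0,"ty":0,"tz":-4,"spin":0},{"grip":-1,"tx":0,"ty":0,"tz":-4,"spin":0},{"grip":-1,"tx":0,"ty":0,"tz":-4,"spin":0},{"grip":-1,"tx":0,"ty":0,"tz":-1.5,"spin":0},{"grip":-1,"tx":0,"ty":0,"tz":0,"spin":0},{"grip":-1,"tx":0,"ty":0,"tz":0,"spin":0}]' >/dev/null; python3 m.py
python3 -c "
from h import *
go(.6296,-.0027,.23,-14)"
```

```text
F [ 0.3  0.1 -0. ] Mz 0.065 q7 -1.49 tau7 -0.005 op 0.902 ff 0.0 yaw -14.0 [ 0.4582 -0.2646  0.0413]
F [-1.   0.6  7.1] Mz -0.015 q7 -1.50 tau7 0.014 op 0.659 ff 15.0 yaw -13.9 [ 0.4594 -0.2646  0.0428]
F [-0.6 -0.4 -1.2] Mz 0.020 q7 -1.46 tau7 0.007 op 0.657 ff 15.0 yaw -13.9 [ 0.4591 -0.2643  0.2371]
tx 10.27 ty -29.49 tz 0.69 spin 0.1 | yaw -13.9 q7 -1.46 clock 37.1
```

```bash
python3 -m creep '[{"grip":-1,"tx":1.31,"ty":-3.69,"tz":0,"spin":0},{"grip":-1,"tx":1.31,"ty":-3.69,"tz":0,"spin":0},{"grip":-1,"tx":1.31,"ty":-3.69,"tz":0,"spin":0},{"grip":-1,"tx":1.31,"ty":-3.69,"tz":0,"spin":0},{"grip":-1,"tx":1.31,"ty":-3.69,"tz":0,"spin":0},{"grip":-1,"tx":1.31,"ty":-3.69,"tz":0,"spin":0},{"grip":-1,"tx":1.31,"ty":-3.69,"tz":0,"spin":0},{"grip":-1,"tx":1.31,"ty":-3.69,"tz":0,"spin":0}]' >/dev/null
python3 -m creep '[{"grip":-1,"tx":0,"ty":0,"tz":0,"spin":0},{"grip":-1,"tx":0,"ty":0,"tz":0,"spin":0},{"grip":-1,"tx":0,"ty":0,"tz":0,"spin":0}]' >/dev/null;  python3 -c "
from h import *
go(.6316,-.0032,.1238,-14)"
```

```text
tx 0.21 ty -0.11 tz 10.99 spin 0.1 | yaw -13.9 q7 -1.92 clock 38.0
```

```bash
python3 -m creep '[{"grip":-1,"tx":0.2,"ty":-0.1,"tz":1,"spin":0},{"grip":-1,"tx":0,"ty":0,"tz":1.5,"spin":0},{"grip":-1,"tx":0,"ty":0,"tz":1.5,"spin":0},{"grip":-1,"tx":0,"ty":0,"tz":1,"spin":0},{"grip":-1,"tx":0,"ty":0,"tz":0,"spin":0},{"grip":-1,"tx":0,"ty":0,"tz":0,"spin":0}]' >/dev/null; python3 m.py
python3 -m creep '[{"grip":-1,"tx":0,"ty":0,"tz":1.5,"spin":0},{"grip":-1,"tx":0,"ty":0,"tz":1.5,"spin":0},{"grip":-1,"tx":0,"ty":0,"tz":1,"spin":0},{"grip":-1,"tx":0,"ty":0,"tz":0.8,"spin":0},{"grip":-1,"tx":0,"ty":0,"tz":0,"spin":0},{"grip":-1,"tx":0,"ty":0,"tz":0,"spin":0}]' >/dev/null; python3 m.py;  python3 -c "
from h import *
go(.6316,-.0032,.1238,-14)"
```

```text
F [ 0.1  0.4 -1.4] Mz 0.060 q7 -1.92 tau7 -0.002 op 0.660 ff 15.0 yaw -14.0 [ 0.633  -0.0035  0.1852]
F [-0.1  0.2 -0.6] Mz 0.025 q7 -1.93 tau7 -0.002 op 0.661 ff 15.0 yaw -13.9 [ 0.6337 -0.0024  0.1381]
tx -0.18 ty 0.13 tz 1.43 spin 0.1 | yaw -13.9 q7 -1.93 clock 39.0
```

```bash
python3 -m creep '[{"grip":-1,"tx":-0.15,"ty":0.1,"tz":0.8,"spin":0},{"grip":-1,"tx":0,"ty":0,"tz":0.6,"spin":0},{"grip":-1,"tx":0,"ty":0,"tz":0,"spin":0},{"grip":-1,"tx":0,"ty":0,"tz":0,"spin":0}]' >/dev/null; python3 m.py
python3 -m creep '[{"grip":0.7,"tx":0,"ty":0,"tz":0,"spin":0},{"grip":0.7,"tx":0,"ty":0,"tz":0,"spin":0},{"grip":0.7,"tx":0,"ty":0,"tz":0,"spin":0},{"grip":0.7,"tx":0,"ty":0,"tz":-3,"spin":0},{"grip":0.7,"tx":0,"ty":0,"tz":-4,"spin":0},{"grip":0.7,"tx":0,"ty":0,"tz":-3,"spin":0},{"grip":0.7,"tx":-4,"ty":0,"tz":0,"spin":0},{"grip":0.7,"tx":-4,"ty":0,"tz":0,"spin":0}]' 3 >/dev/null; python3 m.py
python3 -m creep '[{"grip":0.7,"tx":0,"ty":0,"tz":0,"spin":-6.2},{"grip":0.7,"tx":0,"ty":0,"tz":0,"spin":-6.2},{"grip":0.7,"tx":0,"ty":0,"tz":0,"spin":-6.2},{"grip":0.7,"tx":0,"ty":0,"tz":0,"spin":-6.2},{"grip":0.7,"tx":0,"ty":0,"tz":0,"spin":-6.2},{"grip":0.7,"tx":0,"ty":0,"tz":0,"spin":0}]' 3 >/dev/null
python3 - <<'E'
from h import *
for n in("top","scene"):
    p,d,W=snap(n)
    for o in tops(n,p,W,.148,.175,.159,20): print(n,o["px"],o["c"].round(4),"%.0fx%.0f yaw %.0f z %.3f"%(o["w"],o["h"],o["yaw"],o["z"]))
    show(n,p,W,("bin","cover"))
E
```

```text
F [-0.2 -0.1 -2. ] Mz 0.038 q7 -1.93 tau7 -0.001 op 0.657 ff 15.0 yaw -13.9 [ 0.6317 -0.0029  0.1238]
F [-0.6  0.7 -1. ] Mz -0.057 q7 -1.97 tau7 0.370 op 0.851 ff 0.0 yaw -14.0 [0.5574 0.0161 0.2267]
top [349. 186.] [ 0.634  -0.1116] 60x52 yaw 13 z 0.161
top [380. 183.] [ 0.6366 -0.2123] 37x32 yaw -6 z 0.156
top [284. 192.] [0.6283 0.0997] 33x30 yaw 86 z 0.157
top [251. 196.] [0.624  0.2048] 35x33 yaw 86 z 0.156
top cover [238. 240.] c [0.4976 0.2686] mean [0.4983 0.2682] 51x47 yaw 86 z 0.081
top bin [278. 245.] c [0.4737 0.1387] mean [0.474  0.1386] 79x58 yaw 17 z 0.059
scene [267. 163.] [ 0.6425 -0.2003] 33x33 yaw -41 z 0.151
scene [287. 180.] [ 0.6389 -0.0972] 64x63 yaw 12 z 0.155
scene [308. 198.] [0.6357 0.0066] 64x59 yaw 76 z 0.156
scene [331. 217.] [0.6336 0.1114] 35x30 yaw 49 z 0.152
scene [355. 238.] [0.6302 0.2152] 37x32 yaw 47 z 0.152
scene cover [345. 196.] c [0.4939 0.0247] mean [0.4937 0.0246] 52x49 yaw 85 z 0.077
scene cover [398. 243.] c [0.4991 0.274 ] mean [0.4991 0.2747] 51x50 yaw 8 z 0.078
scene bin [266. 183.] c [ 0.6456 -0.2136] mean [ 0.6485 -0.2132] 74x53 yaw -85 z 0.066
scene bin [374. 219.] c [0.4756 0.1459] mean [0.4761 0.1456] 77x58 yaw 17 z 0.056
scene bin [308. 221.] c [0.646  0.0096] mean [0.6456 0.0112] 71x33 yaw -56 z 0.065
scene bin [331. 237.] c [0.6341 0.1086] mean [0.6329 0.111 ] 73x53 yaw -53 z 0.066
scene bin [356. 258.] c [0.623  0.2193] mean [0.627  0.2211] 71x52 yaw 2 z 0.066
```

Both hung tubs are level at the right height. The third tub is at (0.474,0.139), yaw 17°, and hasn't moved.

```bash
python3 -c "
from h import *
go(.4347,.128,.048,17)"
```

```text
tx -8.17 ty -14.16 tz 17.68 spin -0.1 | yaw 16.9 q7 -1.56 clock 40.6
```

```bash
python3 -m creep '[{"grip":0.7,"tx":-2.1,"ty":-3.55,"tz":0,"spin":0},{"grip":0.7,"tx":-2.1,"ty":-3.55,"tz":0,"spin":0},{"grip":0.7,"tx":-2.1,"ty":-3.55,"tz":0,"spin":0},{"grip":0.7,"tx":-2.1,"ty":-3.55,"tz":0,"spin":0},{"grip":0.7,"tx":0,"ty":0,"tz":4,"spin":0},{"grip":0.7,"tx":0,"ty":0,"tz":4,"spin":0},{"grip":0.7,"tx":0,"ty":0,"tz":0,"spin":0},{"grip":0.7,"tx":0,"ty":0,"tz":0,"spin":0}]' 3 >/dev/null
python3 -c "
from h import *
go(.4347,.128,.048,17)"
```

```text
tx 0.46 ty -0.00 tz 9.56 spin 0.0 | yaw 17.0 q7 -1.90 clock 41.3
```

```bash
python3 -m creep '[{"grip":0.7,"tx":0.4,"ty":0,"tz":2,"spin":0},{"grip":0.7,"tx":0,"ty":0,"tz":3,"spin":0},{"grip":0.7,"tx":0,"ty":0,"tz":3,"spin":0},{"grip":0.7,"tx":0,"ty":0,"tz":1.4,"spin":0},{"grip":0.7,"tx":0,"ty":0,"tz":0,"spin":0},{"grip":0.7,"tx":0,"ty":0,"tz":0,"spin":0},{"grip":0.7,"tx":0,"ty":0,"tz":0,"spin":0}]' 3 >/dev/null; python3 -c "
from h import *
go(.4347,.128,.048,17)"
```

```text
tx -0.29 ty -0.01 tz 0.47 spin 0.0 | yaw 17.0 q7 -1.94 clock 41.9
```

```bash
python3 -m creep '[{"grip":0.7,"tx":-0.3,"ty":0,"tz":0.45,"spin":0},{"grip":0.7,"tx":0,"ty":0,"tz":0,"spin":0},{"grip":-1,"tx":0,"ty":0,"tz":0,"spin":0},{"grip":-1,"tx":0,"ty":0,"tz":0,"spin":0},{"grip":-1,"tx":0,"ty":0,"tz":0,"spin":0},{"grip":-1,"tx":0,"ty":0,"tz":0,"spin":0},{"grip":-1,"tx":0,"ty":0,"tz":0,"spin":0},{"grip":-1,"tx":0,"ty":0,"tz":0,"spin":0}]' 3 >/dev/null; python3 m.py
python3 -m creep '[{"grip":-1,"tx":0,"ty":0,"tz":-4,"spin":0},{"grip":-1,"tx":0,"ty":0,"tz":-3,"spin":0},{"grip":-1,"tx":0,"ty":0,"tz":0,"spin":0},{"grip":-1,"tx":0,"ty":0,"tz":0,"spin":0},{"grip":-1,"tx":0,"ty":0,"tz":0,"spin":0},{"grip":-1,"tx":0,"ty":0,"tz":0,"spin":0}]' >/dev/null; python3 m.py; python3 tilt.py
```

```text
F [-0.4 -0.3  4.5] Mz 0.018 q7 -1.94 tau7 0.004 op 0.659 ff 3.0 yaw 17.1 [0.433  0.1278 0.0463]
F [ 0.2  0.1 -1.4] Mz -0.013 q7 -1.93 tau7 -0.000 op 0.654 ff 3.0 yaw 17.1 [0.4325 0.1274 0.1152]
lx -25 n 24 z 96..121
lx -15 n 29 z 107..122
lx -5 n 33 z 84..124
lx 5 n 41 z 88..126
lx 15 n 198 z 48..122
lx 25 n 42 z 48..190
```

This one swung nearly upright (top flat at about 122 mm, front face vertical). I lower it until it touches and release.

```bash
python3 -m creep '[{"grip":-1,"tx":0,"ty":0,"tz":1.5,"spin":0},{"grip":-1,"tx":0,"ty":0,"tz":1.5,"spin":0},{"grip":-1,"tx":0,"ty":0,"tz":0.8,"spin":0},{"grip":-1,"tx":0,"ty":0,"tz":0,"spin":0},{"grip":-1,"tx":0,"ty":0,"tz":0,"spin":0}]' >/dev/null; python3 m.py; for i in 1 2 3; do python3 -m creep '[{"grip":-1,"tx":0,"ty":0,"tz":0.3,"spin":0},{"grip":-1,"tx":0,"ty":0,"tz":0,"spin":0}]' 3 >/dev/null; python3 m.py; done
python3 tilt.py
```

```text
F [ 0.4  0.1 -1.1] Mz -0.012 q7 -1.94 tau7 -0.004 op 0.660 ff 3.0 yaw 17.1 [0.4323 0.1274 0.0775]
F [ 0.8  0.8 -1.3] Mz 0.043 q7 -1.94 tau7 -0.004 op 0.660 ff 3.0 yaw 17.1 [0.4332 0.1277 0.0753]
F [1.7 0.6 3.7] Mz 0.022 q7 -1.94 tau7 -0.000 op 0.659 ff 3.0 yaw 17.1 [0.4341 0.1281 0.0725]
F [2.6 0.8 3.5] Mz -0.016 q7 -1.94 tau7 -0.013 op 0.656 ff 3.0 yaw 17.1 [0.4338 0.128  0.0692]
lx -25 n 20 z 50..81
lx -15 n 28 z 25..83
lx -5 n 26 z 76..86
lx 5 n 36 z 22..85
lx 15 n 95 z 25..87
lx 25 n 154 z 13..84
```

```bash
python3 -m creep '[{"grip":0.7,"tx":0,"ty":0,"tz":0,"spin":0},{"grip":0.7,"tx":0,"ty":0,"tz":0,"spin":0},{"grip":0.7,"tx":0,"ty":0,"tz":-2,"spin":0},{"grip":0.7,"tx":0,"ty":0,"tz":-4,"spin":0},{"grip":0.7,"tx":0,"ty":0,"tz":-4,"spin":0},{"grip":0.7,"tx":-3,"ty":-2,"tz":-2,"spin":0},{"grip":0.7,"tx":-4,"ty":-4,"tz":0,"spin":0},{"grip":0.7,"tx":-3,"ty":-4,"tz":0,"spin":0}]' 15 >/dev/null
python3 -m creep '[{"grip":0.7,"tx":0,"ty":-4,"tz":0,"spin":0},{"grip":0.7,"tx":0,"ty":-4,"tz":0,"spin":0},{"grip":0.7,"tx":0,"ty":0,"tz":0,"spin":0}]' 15 >/dev/null
python3 - <<'E'
from h import *
for n in("top","scene"):
    p,d,W=snap(n)
    for o in tops(n,p,W-[0,0,-.001],.07,.092,.078,60,(.4,.58,-.4,.4)): print(n,o["px"],o["c"].round(4),"%.0fx%.0f yaw %.0f z %.3f"%(o["w"],o["h"],o["yaw"],o["z"]),o["hsv"])
go(.46,.13,.12,17)
E
```

```text
top [313. 237.] [0.4921 0.0168] 51x47 yaw -4 z 0.082 [  1. 224. 121.]
top [238. 240.] [0.498 0.269] 51x47 yaw 86 z 0.082 [  1. 222. 124.]
top [281. 255.] [0.4363 0.1263] 59x58 yaw 17 z 0.080 [ 20.  24. 105.]
scene [345. 196.] [0.4939 0.025 ] 58x47 yaw 48 z 0.078 [179. 187. 194.]
scene [380. 208.] [0.4403 0.1353] 61x58 yaw 17 z 0.075 [ 17.   9. 164.]
scene [398. 243.] [0.5005 0.2743] 57x49 yaw 43 z 0.078 [178. 187. 194.]
tx 11.12 ty 17.05 tz 6.87 spin 0.4 | yaw 17.4 q7 -2.25 clock 45.1
```

```bash
python3 -m creep '[{"grip":0.8,"tx":1.75,"ty":3.35,"tz":0,"spin":0},{"grip":0.8,"tx":1.75,"ty":3.35,"tz":0,"spin":0},{"grip":0.8,"tx":1.75,"ty":3.35,"tz":0,"spin":0},{"grip":0.8,"tx":1.75,"ty":3.35,"tz":0,"spin":0},{"grip":0.8,"tx":1.75,"ty":3.35,"tz":2,"spin":0},{"grip":0.8,"tx":0,"ty":0,"tz":3,"spin":0},{"grip":0.8,"tx":0,"ty":0,"tz":0,"spin":0},{"grip":0.8,"tx":0,"ty":0,"tz":0,"spin":0}]' 15 >/dev/null; python3 -c "
from h import *
go(.4355,.127,.040,17)"
```

```text
tx 0.27 ty -0.41 tz 9.87 spin -0.0 | yaw 17.0 q7 -1.91 clock 45.8
```

```bash
python3 -m creep '[{"grip":0.8,"tx":0.25,"ty":-0.4,"tz":1.5,"spin":0},{"grip":0.8,"tx":0,"ty":0,"tz":3,"spin":0},{"grip":0.8,"tx":0,"ty":0,"tz":3,"spin":0},{"grip":0.8,"tx":0,"ty":0,"tz":2.3,"spin":0},{"grip":0.8,"tx":0,"ty":0,"tz":0,"spin":0},{"grip":0.8,"tx":0,"ty":0,"tz":0,"spin":0}]' 15 >/dev/null; python3 m.py
python3 -m creep '[{"grip":-1,"tx":0,"ty":0,"tz":0,"spin":0},{"grip":-1,"tx":0,"ty":0,"tz":0,"spin":0},{"grip":-1,"tx":0,"ty":0,"tz":0,"spin":0},{"grip":-1,"tx":0,"ty":0,"tz":0,"spin":0},{"grip":-1,"tx":0,"ty":0,"tz":0,"spin":0}]' >/dev/null; python3 m.py
python3 -m creep '[{"grip":-1,"tx":0,"ty":0,"tz":-2,"spin":0},{"grip":-1,"tx":0,"ty":0,"tz":-4,"spin":0},{"grip":-1,"tx":0,"ty":0,"tz":-4,"spin":0},{"grip":-1,"tx":0,"ty":0,"tz":-4,"spin":0},{"grip":-1,"tx":0,"ty":0,"tz":-4,"spin":0},{"grip":-1,"tx":0,"ty":0,"tz":-1.5,"spin":0},{"grip":-1,"tx":0,"ty":0,"tz":0,"spin":0},{"grip":-1,"tx":0,"ty":0,"tz":0,"spin":0}]' >/dev/null; python3 m.py
python3 -c "
from h import *
go(.626,.102,.23,17)"
```

```text
F [ 1.  -0.4  1.3] Mz 0.014 q7 -1.96 tau7 -0.010 op 0.899 ff 0.0 yaw 17.2 [0.4367 0.13   0.0423]
F [-0.1 -0.2  8.7] Mz 0.015 q7 -1.96 tau7 0.000 op 0.658 ff 15.0 yaw 17.1 [0.4384 0.1296 0.043 ]
F [-0.   0.4 -1.5] Mz 0.008 q7 -1.87 tau7 0.024 op 0.655 ff 15.0 yaw 17.1 [0.4383 0.1289 0.2375]
tx 17.15 ty 8.08 tz 0.73 spin 0.1 | yaw 17.1 q7 -1.87 clock 47.4
```

```bash
python3 -m creep '[{"grip":-1,"tx":3.5,"ty":1.62,"tz":0,"spin":0},{"grip":-1,"tx":3.5,"ty":1.62,"tz":0,"spin":0},{"grip":-1,"tx":3.5,"ty":1.62,"tz":0,"spin":0},{"grip":-1,"tx":3.5,"ty":1.62,"tz":0,"spin":0},{"grip":-1,"tx":3.5,"ty":1.62,"tz":0,"spin":0},{"grip":-1,"tx":0,"ty":0,"tz":0,"spin":0},{"grip":-1,"tx":0,"ty":0,"tz":0,"spin":0},{"grip":-1,"tx":0,"ty":0,"tz":0,"spin":0}]' >/dev/null
python3 -c "
from h import *
go(.6293,.103,.124,17)"
```

```text
tx 0.28 ty 0.11 tz 10.96 spin 0.1 | yaw 17.1 q7 -1.68 clock 48.0
```

```bash
python3 -m creep '[{"grip":-1,"tx":0.2,"ty":0.1,"tz":1,"spin":0},{"grip":-1,"tx":0,"ty":0,"tz":1.5,"spin":0},{"grip":-1,"tx":0,"ty":0,"tz":1.5,"spin":0},{"grip":-1,"tx":0,"ty":0,"tz":1,"spin":0},{"grip":-1,"tx":0,"ty":0,"tz":0,"spin":0},{"grip":-1,"tx":0,"ty":0,"tz":0,"spin":0}]' >/dev/null; python3 m.py
python3 -m creep '[{"grip":-1,"tx":0,"ty":0,"tz":1.5,"spin":0},{"grip":-1,"tx":0,"ty":0,"tz":1.5,"spin":0},{"grip":-1,"tx":0,"ty":0,"tz":1,"spin":0},{"grip":-1,"tx":0,"ty":0,"tz":0.8,"spin":0},{"grip":-1,"tx":0,"ty":0,"tz":0,"spin":0},{"grip":-1,"tx":0,"ty":0,"tz":0,"spin":0}]' >/dev/null; python3 m.py;  python3 -c "
from h import *
go(.6293,.103,.124,17)"
```

```text
F [ 0.7  1.2 -1.6] Mz 0.021 q7 -1.69 tau7 -0.008 op 0.659 ff 15.0 yaw 17.1 [0.6304 0.1031 0.1855]
F [ 0.7  0.3 -1. ] Mz -0.014 q7 -1.71 tau7 -0.005 op 0.656 ff 15.0 yaw 17.1 [0.6314 0.103  0.1383]
tx -0.20 ty -0.06 tz 1.43 spin 0.1 | yaw 17.1 q7 -1.71 clock 49.0
```

```bash
python3 -m creep '[{"grip":-1,"tx":-0.15,"ty":-0.05,"tz":0.8,"spin":0},{"grip":-1,"tx":0,"ty":0,"tz":0.6,"spin":0},{"grip":-1,"tx":0,"ty":0,"tz":0,"spin":0},{"grip":-1,"tx":0,"ty":0,"tz":0,"spin":0}]' >/dev/null; python3 m.py
python3 -m creep '[{"grip":0.7,"tx":0,"ty":0,"tz":0,"spin":0},{"grip":0.7,"tx":0,"ty":0,"tz":0,"spin":0},{"grip":0.7,"tx":0,"ty":0,"tz":0,"spin":0},{"grip":0.7,"tx":0,"ty":0,"tz":-3,"spin":0},{"grip":0.7,"tx":0,"ty":0,"tz":-4,"spin":0},{"grip":0.7,"tx":0,"ty":0,"tz":-3,"spin":0},{"grip":0.7,"tx":-4,"ty":0,"tz":0,"spin":0},{"grip":0.7,"tx":-4,"ty":0,"tz":0,"spin":0}]' 12 >/dev/null
python3 -m creep '[{"grip":0.7,"tx":-2,"ty":0,"tz":0,"spin":0},{"grip":0.7,"tx":0,"ty":0,"tz":0,"spin":0}]' 12 >/dev/null; python3 m.py
python3 - <<'E'
from h import *
for n in("top","scene"):
    p,d,W=snap(n)
    for o in tops(n,p,W,.148,.175,.159,20): print(n,o["px"],o["c"].round(4),"%.0fx%.0f yaw %.0f z %.3f"%(o["w"],o["h"],o["yaw"],o["z"]))
    show(n,p,W,("cover",))
go(.4960,.2688,.041)
E
```

```text
F [ 0.2 -0.6 -0.4] Mz 0.009 q7 -1.72 tau7 -0.004 op 0.658 ff 15.0 yaw 17.1 [0.6295 0.103  0.1239]
F [-0.3  0.4 -0.1] Mz 0.028 q7 -1.70 tau7 -0.031 op 0.847 ff 0.0 yaw 17.1 [0.5294 0.0713 0.2247]
top [348. 187.] [ 0.6329 -0.1084] 61x58 yaw 13 z 0.160
top [380. 183.] [ 0.6367 -0.2123] 37x32 yaw -6 z 0.157
top [318. 186.] [ 0.6323 -0.0036] 58x56 yaw 75 z 0.160
top [251. 196.] [0.624  0.2047] 36x33 yaw 86 z 0.156
top cover [238. 240.] c [0.4976 0.2686] mean [0.4977 0.2678] 50x47 yaw 86 z 0.081
scene [267. 163.] [ 0.6424 -0.2024] 36x34 yaw 80 z 0.152
scene [287. 180.] [ 0.6384 -0.0978] 63x62 yaw 12 z 0.155
scene [308. 198.] [0.6354 0.0075] 66x58 yaw 76 z 0.156
scene [331. 217.] [0.6312 0.1098] 61x60 yaw 17 z 0.155
scene [356. 238.] [0.6289 0.2139] 36x33 yaw -89 z 0.153
scene cover [345. 196.] c [0.4938 0.0243] mean [0.4932 0.0245] 51x49 yaw 85 z 0.077
scene cover [398. 243.] c [0.4999 0.2744] mean [0.5   0.274] 53x49 yaw 67 z 0.077
tx 2.08 ty -19.78 tz 18.42 spin 0.0 | yaw 17.1 q7 -1.70 clock 50.3
```

All three tubs hang level. Next is cover 2 at (0.496,0.269), bound for place 1.

```bash
python3 -m creep '[{"grip":0.7,"tx":0.42,"ty":-3.95,"tz":0,"spin":0},{"grip":0.7,"tx":0.42,"ty":-3.95,"tz":0,"spin":0},{"grip":0.7,"tx":0.42,"ty":-3.95,"tz":0,"spin":0},{"grip":0.7,"tx":0.42,"ty":-3.95,"tz":0,"spin":0},{"grip":0.7,"tx":0.42,"ty":-3.95,"tz":3,"spin":0},{"grip":0.7,"tx":0,"ty":0,"tz":3,"spin":0},{"grip":0.7,"tx":0,"ty":0,"tz":0,"spin":0},{"grip":0.7,"tx":0,"ty":0,"tz":0,"spin":0}]' 12 >/dev/null; python3 -c "
from h import *
go(.4960,.2688,.041)"
```

```text
tx 0.13 ty -0.71 tz 12.73 spin 0.0 | yaw 17.1 q7 -2.04 clock 51.0
```

```bash
python3 -m creep '[{"grip":0.7,"tx":0.1,"ty":-0.7,"tz":1.5,"spin":0},{"grip":0.7,"tx":0,"ty":0,"tz":2.5,"spin":0},{"grip":0.7,"tx":0,"ty":0,"tz":0,"spin":0},{"grip":0.7,"tx":0,"ty":0,"tz":0,"spin":0},{"grip":0.7,"tx":0,"ty":0,"tz":0,"spin":0}]' 12 >/dev/null; python3 -c "
from h import *
go(.4960,.2688,.041)"
```

```text
tx -0.17 ty -0.07 tz 9.02 spin 0.0 | yaw 17.0 q7 -2.07 clock 51.4
```

```bash
python3 -m creep '[{"grip":0.7,"tx":-0.3,"ty":0,"tz":3,"spin":0},{"grip":0.7,"tx":-0.1,"ty":0,"tz":3,"spin":0},{"grip":0.7,"tx":0,"ty":0,"tz":2,"spin":0},{"grip":0.7,"tx":0,"ty":0,"tz":1,"spin":0},{"grip":0.7,"tx":0,"ty":0,"tz":0,"spin":0},{"grip":0.7,"tx":0,"ty":0,"tz":0,"spin":0}]' 12 >/dev/null; python3 -c "
from h import *
go(.4960,.2688,.041)"
python3 -m creep '[{"grip":-1,"tx":0,"ty":0,"tz":0,"spin":0},{"grip":-1,"tx":0,"ty":0,"tz":0,"spin":0},{"grip":-1,"tx":0,"ty":0,"tz":0,"spin":0},{"grip":-1,"tx":0,"ty":0,"tz":0,"spin":0},{"grip":-1,"tx":0,"ty":0,"tz":0,"spin":0},{"grip":-1,"tx":0,"ty":0,"tz":0,"spin":0}]' >/dev/null; python3 m.py
python3 -m creep '[{"grip":-1,"tx":0,"ty":0,"tz":-2,"spin":0},{"grip":-1,"tx":0,"ty":0,"tz":-4,"spin":0},{"grip":-1,"tx":0,"ty":0,"tz":-4,"spin":0},{"grip":-1,"tx":0,"ty":0,"tz":-4,"spin":0},{"grip":-1,"tx":0,"ty":0,"tz":-4,"spin":0},{"grip":-1,"tx":0,"ty":0,"tz":-1.5,"spin":0},{"grip":-1,"tx":0,"ty":0,"tz":0,"spin":0},{"grip":-1,"tx":0,"ty":0,"tz":0,"spin":0}]' >/dev/null; python3 m.py
python3 -c "
from h import *
go(.623,.207,.23)"
```

```text
tx 0.29 ty 0.03 tz -0.04 spin 0.0 | yaw 17.1 q7 -2.11 clock 51.9
F [ 0.5 -0.6  5.8] Mz -0.051 q7 -2.11 tau7 0.042 op 0.589 ff 12.1 yaw 17.1 [0.4927 0.2683 0.0403]
F [-1.4  0.6 -1.5] Mz -0.029 q7 -2.03 tau7 0.015 op 0.589 ff 12.1 yaw 17.1 [0.4927 0.2677 0.2349]
tx 10.67 ty 9.64 tz 0.46 spin 0.0 | yaw 17.1 q7 -2.03 clock 53.0
```

```bash
python3 -m creep '[{"grip":-1,"tx":2.6,"ty":2.4,"tz":0,"spin":0},{"grip":-1,"tx":2.6,"ty":2.4,"tz":0,"spin":0},{"grip":-1,"tx":2.6,"ty":2.4,"tz":0,"spin":0},{"grip":-1,"tx":2.6,"ty":2.4,"tz":0,"spin":0},{"grip":-1,"tx":0,"ty":0,"tz":0,"spin":0},{"grip":-1,"tx":0,"ty":0,"tz":0,"spin":0},{"grip":-1,"tx":0,"ty":0,"tz":0,"spin":0}]' >/dev/null
python3 -c "
from h import *
go(.6198,.206,.1193)"
python3 - <<'E'
from h import *
p,d,W=snap("scene"); p=p[:,:,::-1]; cv2.imwrite("pics/s12.png",cv2.resize(p[170:290,290:450],(640,480),interpolation=cv2.INTER_CUBIC))
E
```

```text
tx 0.18 ty 0.13 tz 11.23 spin 0.0 | yaw 17.1 q7 -1.82 clock 53.6
```

View pics/s12.png

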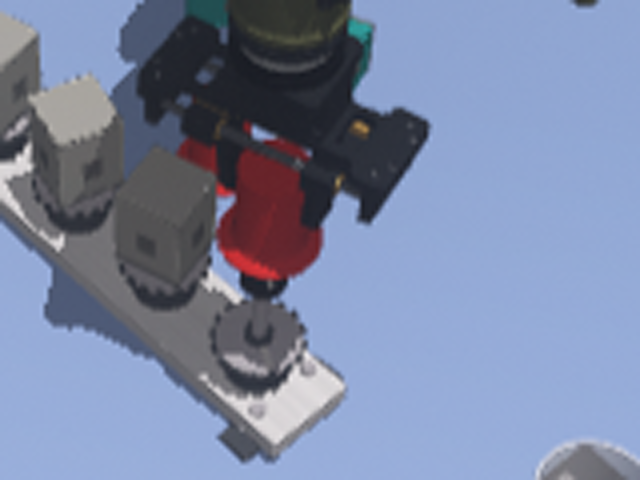

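The cover hangs straight over head 1 (crop (265,285)), with tubs seated on places 2–4. Lowering in stages.

```bash
python3 -m creep '[{"grip":-1,"tx":0.15,"ty":0.1,"tz":1,"spin":0},{"grip":-1,"tx":0,"ty":0,"tz":1.5,"spin":0},{"grip":-1,"tx":0,"ty":0,"tz":0,"spin":0},{"grip":-1,"tx":0,"ty":0,"tz":0,"spin":0},{"grip":-1,"tx":0,"ty":0,"tz":0,"spin":0}]' >/dev/null; python3 m.py;  python3 -c "
from h import *
go(.6198,.206,.1193)"
```

```text
F [-0.3 -0.1 -0.8] Mz -0.032 q7 -1.83 tau7 -0.001 op 0.588 ff 12.1 yaw 17.2 [0.6216 0.2068 0.2093]
tx -0.18 ty 0.04 tz 9.00 spin 0.0 | yaw 17.2 q7 -1.83 clock 54.1
```

```bash
python3 -m creep '[{"grip":-1,"tx":-0.2,"ty":0,"tz":0,"spin":0},{"grip":-1,"tx":0,"ty":0,"tz":1.5,"spin":0},{"grip":-1,"tx":-0.05,"ty":0,"tz":1.5,"spin":0},{"grip":-1,"tx":0,"ty":0,"tz":0,"spin":0},{"grip":-1,"tx":0,"ty":0,"tz":0,"spin":0}]' >/dev/null; python3 m.py
python3 -m creep '[{"grip":-1,"tx":0,"ty":0,"tz":1.5,"spin":0},{"grip":-1,"tx":-0.05,"ty":0,"tz":1.5,"spin":0},{"grip":-1,"tx":0,"ty":0,"tz":1.5,"spin":0},{"grip":-1,"tx":0,"ty":0,"tz":0,"spin":0},{"grip":-1,"tx":0,"ty":0,"tz":0,"spin":0}]' >/dev/null; python3 m.py;  python3 -c "
from h import *
go(.6198,.206,.1193)"
```

```text
F [ 0.6 -0.5 -0.6] Mz 0.009 q7 -1.84 tau7 -0.010 op 0.593 ff 12.1 yaw 17.1 [0.6191 0.2055 0.1792]
F [ 0.3  0.9 -0.2] Mz -0.009 q7 -1.86 tau7 -0.008 op 0.591 ff 12.1 yaw 17.1 [0.6191 0.2055 0.1348]
tx 0.08 ty -0.02 tz 1.55 spin 0.0 | yaw 17.1 q7 -1.86 clock 54.9
```

```bash
python3 -m creep '[{"grip":-1,"tx":0.1,"ty":0,"tz":1,"spin":0},{"grip":-1,"tx":0,"ty":0,"tz":0.5,"spin":0},{"grip":-1,"tx":0,"ty":0,"tz":0,"spin":0},{"grip":-1,"tx":0,"ty":0,"tz":0,"spin":0}]' >/dev/null; python3 m.py
python3 -m creep '[{"grip":0.7,"tx":0,"ty":0,"tz":0,"spin":0},{"grip":0.7,"tx":0,"ty":0,"tz":0,"spin":0},{"grip":0.7,"tx":0,"ty":0,"tz":0,"spin":0},{"grip":0.7,"tx":0,"ty":0,"tz":-3,"spin":0},{"grip":0.7,"tx":0,"ty":0,"tz":-4,"spin":0},{"grip":0.7,"tx":0,"ty":0,"tz":-3,"spin":0},{"grip":0.7,"tx":-4,"ty":0,"tz":0,"spin":0},{"grip":0.7,"tx":-4,"ty":0,"tz":0,"spin":0}]' 12 >/dev/null
python3 -m creep '[{"grip":0.7,"tx":-2,"ty":0,"tz":0,"spin":0},{"grip":0.7,"tx":0,"ty":0,"tz":0,"spin":0}]' 12 >/dev/null; python3 m.py
python3 - <<'E'
from h import *
for n in("top","scene"):
    p,d,W=snap(n)
    for o in tops(n,p,W,.148,.175,.159,20): print(n,o["px"],o["c"].round(4),"%.0fx%.0f yaw %.0f z %.3f"%(o["w"],o["h"],o["yaw"],o["z"]),o["hsv"])
    show(n,p,W,("cover",))
go(.4900,.018,.041)
E
```

```text
F [-0.1  0.3 -2.2] Mz -0.004 q7 -1.86 tau7 -0.001 op 0.593 ff 12.0 yaw 17.1 [0.6199 0.2058 0.1193]
F [-0.1 -0.   0.2] Mz 0.001 q7 -1.88 tau7 -0.095 op 0.850 ff 0.0 yaw 17.2 [0.5196 0.1743 0.2198]
top [348. 187.] [ 0.6331 -0.1082] 60x59 yaw 13 z 0.160 [20. 25. 99.]
top [380. 183.] [ 0.6366 -0.2123] 37x32 yaw -6 z 0.156 [90. 21. 24.]
top [316. 190.] [ 0.63   -0.0033] 60x58 yaw -14 z 0.160 [ 19.  25. 101.]
top [285. 191.] [0.6267 0.0999] 60x57 yaw 17 z 0.160 [ 20.  25. 101.]
top cover [313. 237.] c [0.4917 0.0167] mean [0.4906 0.0167] 51x47 yaw -4 z 0.081
scene [267. 164.] [ 0.6437 -0.1999] 38x33 yaw 66 z 0.152 [112.  63.  62.]
scene [287. 180.] [ 0.6385 -0.0976] 64x61 yaw -75 z 0.156 [ 17.   9. 167.]
scene [308. 198.] [0.6352 0.0068] 64x58 yaw 76 z 0.155 [ 17.  11. 167.]
scene [331. 217.] [0.6311 0.1092] 61x59 yaw 18 z 0.156 [ 17.  12. 167.]
scene [356. 237.] [0.6288 0.2138] 55x50 yaw 47 z 0.156 [179. 188. 197.]
scene cover [345. 196.] c [0.4937 0.0247] mean [0.493  0.0245] 51x49 yaw 83 z 0.078
scene cover [354. 255.] c [0.6304 0.2143] mean [0.6352 0.2193] 73x63 yaw -49 z 0.082
tx -7.95 ty 14.13 tz 17.88 spin 0.0 | yaw 17.1 q7 -1.88 clock 56.2
```

The cover on place 1 is seated. Next is the last cover, for place 5.

```bash
python3 -m creep '[{"grip":0.7,"tx":-2,"ty":3.5,"tz":0,"spin":0},{"grip":0.7,"tx":-2,"ty":3.5,"tz":0,"spin":0},{"grip":0.7,"tx":-2,"ty":3.5,"tz":0,"spin":0},{"grip":0.7,"tx":-2,"ty":3.5,"tz":2,"spin":0},{"grip":0.7,"tx":0,"ty":0,"tz":4,"spin":0},{"grip":0.7,"tx":0,"ty":0,"tz":2.5,"spin":0},{"grip":0.7,"tx":0,"ty":0,"tz":0,"spin":0},{"grip":0.7,"tx":0,"ty":0,"tz":0,"spin":0}]' 12 >/dev/null; python3 -c "
from h import *
go(.4900,.018,.041)"
```

```text
tx -0.14 ty 0.42 tz 9.41 spin 0.0 | yaw 17.1 q7 -1.71 clock 56.9
```

```bash
python3 -m creep '[{"grip":0.7,"tx":-0.2,"ty":0.4,"tz":1,"spin":0},{"grip":0.7,"tx":0,"ty":0,"tz":2,"spin":0},{"grip":0.7,"tx":0,"ty":0,"tz":0,"spin":0},{"grip":0.7,"tx":0,"ty":0,"tz":0,"spin":0}]' 12 >/dev/null; python3 -c "
from h import *
go(.4900,.018,.041)"
```

```text
tx -0.00 ty 0.04 tz 6.57 spin 0.0 | yaw 17.2 q7 -1.72 clock 57.2
```

```bash
python3 -m creep '[{"grip":0.7,"tx":0,"ty":0,"tz":2.5,"spin":0},{"grip":0.7,"tx":0,"ty":0,"tz":2.5,"spin":0},{"grip":0.7,"tx":0,"ty":0,"tz":1.5,"spin":0},{"grip":0.7,"tx":0,"ty":0,"tz":0,"spin":0},{"grip":0.7,"tx":0,"ty":0,"tz":0,"spin":0}]' 12 >/dev/null; python3 -c "
from h import *
go(.4900,.018,.041)"
python3 -m creep '[{"grip":-1,"tx":0,"ty":0,"tz":0,"spin":0},{"grip":-1,"tx":0,"ty":0,"tz":0,"spin":0},{"grip":-1,"tx":0,"ty":0,"tz":0,"spin":0},{"grip":-1,"tx":0,"ty":0,"tz":0,"spin":0},{"grip":-1,"tx":0,"ty":0,"tz":0,"spin":0},{"grip":-1,"tx":0,"ty":0,"tz":0,"spin":0}]' >/dev/null; python3 m.py
python3 -m creep '[{"grip":-1,"tx":0,"ty":0,"tz":-2,"spin":0},{"grip":-1,"tx":0,"ty":0,"tz":-4,"spin":0},{"grip":-1,"tx":0,"ty":0,"tz":-4,"spin":0},{"grip":-1,"tx":0,"ty":0,"tz":-4,"spin":0},{"grip":-1,"tx":0,"ty":0,"tz":-4,"spin":0},{"grip":-1,"tx":0,"ty":0,"tz":-3.5,"spin":0},{"grip":-1,"tx":0,"ty":0,"tz":0,"spin":0},{"grip":-1,"tx":0,"ty":0,"tz":0,"spin":0}]' >/dev/null; python3 m.py
python3 -c "
from h import *
go(.636,-.2126,.25)"
```

```text
tx 0.05 ty 0.03 tz 0.07 spin 0.0 | yaw 17.1 q7 -1.75 clock 57.6
F [ 0.1 -1.   6.5] Mz 0.038 q7 -1.75 tau7 -0.018 op 0.596 ff 12.0 yaw 17.1 [0.4894 0.0176 0.0416]
F [ 0.1 -0.2 -1.3] Mz -0.047 q7 -1.63 tau7 0.039 op 0.597 ff 12.0 yaw 17.1 [0.4901 0.0173 0.2576]
tx 7.20 ty 26.26 tz 0.76 spin 0.0 | yaw 17.1 q7 -1.63 clock 58.8
```

```bash
python3 -m creep '[{"grip":-1,"tx":1.03,"ty":3.75,"tz":0,"spin":0},{"grip":-1,"tx":1.03,"ty":3.75,"tz":0,"spin":0},{"grip":-1,"tx":1.03,"ty":3.75,"tz":0,"spin":0},{"grip":-1,"tx":1.03,"ty":3.75,"tz":0,"spin":0},{"grip":-1,"tx":1.03,"ty":3.75,"tz":0,"spin":0},{"grip":-1,"tx":1.03,"ty":3.75,"tz":0,"spin":0},{"grip":-1,"tx":1.03,"ty":3.75,"tz":0,"spin":0}]' >/dev/null
python3 -m creep '[{"grip":-1,"tx":0,"ty":0,"tz":1.5,"spin":0},{"grip":-1,"tx":0,"ty":0,"tz":1.5,"spin":0},{"grip":-1,"tx":0,"ty":0,"tz":0,"spin":0},{"grip":-1,"tx":0,"ty":0,"tz":0,"spin":0},{"grip":-1,"tx":0,"ty":0,"tz":0,"spin":0}]' >/dev/null
python3 -c "
from h import *
go(.6355,-.2127,.1206)"
```

```text
tx 0.06 ty 0.15 tz 10.41 spin 0.0 | yaw 17.2 q7 -1.22 clock 59.8
```

```bash
python3 -m creep '[{"grip":-1,"tx":0,"ty":0.15,"tz":1,"spin":0},{"grip":-1,"tx":0,"ty":0,"tz":1,"spin":0},{"grip":-1,"tx":0,"ty":0,"tz":0,"spin":0},{"grip":-1,"tx":0,"ty":0,"tz":0,"spin":0},{"grip":-1,"tx":0,"ty":0,"tz":0,"spin":0}]' >/dev/null
python3 -c "
from h import *
go(.6355,-.2127,.1206)"; python3 m.py
```

```text
tx 0.03 ty -0.08 tz 8.46 spin 0.0 | yaw 17.1 q7 -1.22 clock 60.2
F [ 0.  -0.3 -0.3] Mz -0.019 q7 -1.22 tau7 -0.000 op 0.597 ff 12.0 yaw 17.1 [ 0.6357 -0.2136  0.2052]
```

```bash
python3 -m creep '[{"grip":-1,"tx":0,"ty":-0.08,"tz":1.5,"spin":0},{"grip":-1,"tx":-0.05,"ty":0,"tz":1.5,"spin":0},{"grip":-1,"tx":0,"ty":0,"tz":0,"spin":0},{"grip":-1,"tx":0,"ty":0,"tz":0,"spin":0}]' >/dev/null; python3 m.py
python3 -m creep '[{"grip":-1,"tx":0,"ty":0,"tz":1.5,"spin":0},{"grip":-1,"tx":-0.05,"ty":0,"tz":1.5,"spin":0},{"grip":-1,"tx":0,"ty":0,"tz":1,"spin":0},{"grip":-1,"tx":0,"ty":0,"tz":0,"spin":0},{"grip":-1,"tx":0,"ty":0,"tz":0,"spin":0}]' >/dev/null; python3 m.py;  python3 -c "
from h import *
go(.6355,-.2127,.1206)"
```

```text
F [-0.2  0.4 -1. ] Mz 0.006 q7 -1.23 tau7 -0.009 op 0.599 ff 12.0 yaw 17.1 [ 0.6345 -0.2131  0.175 ]
F [0.1 0.4 0. ] Mz -0.029 q7 -1.25 tau7 -0.006 op 0.600 ff 12.0 yaw 17.1 [ 0.6345 -0.2132  0.1355]
tx 0.12 ty -0.02 tz 1.49 spin 0.0 | yaw 17.1 q7 -1.25 clock 60.9
```

```bash
python3 -m creep '[{"grip":-1,"tx":0.1,"ty":0,"tz":1,"spin":0},{"grip":-1,"tx":0,"ty":0,"tz":0.5,"spin":0},{"grip":-1,"tx":0,"ty":0,"tz":0,"spin":0},{"grip":-1,"tx":0,"ty":0,"tz":0,"spin":0}]' >/dev/null; python3 m.py
python3 -m creep '[{"grip":0.7,"tx":0,"ty":0,"tz":0,"spin":0},{"grip":0.7,"tx":0,"ty":0,"tz":0,"spin":0},{"grip":0.7,"tx":0,"ty":0,"tz":0,"spin":0},{"grip":0.7,"tx":0,"ty":0,"tz":-3,"spin":0},{"grip":0.7,"tx":0,"ty":0,"tz":-4,"spin":0},{"grip":0.7,"tx":0,"ty":0,"tz":-3,"spin":0},{"grip":0.7,"tx":-4,"ty":0,"tz":0,"spin":0},{"grip":0.7,"tx":-4,"ty":0,"tz":0,"spin":0}]' 12 >/dev/null
python3 -m creep '[{"grip":0.7,"tx":-4,"ty":0,"tz":0,"spin":0},{"grip":0.7,"tx":0,"ty":4,"tz":0,"spin":0},{"grip":0.7,"tx":0,"ty":4,"tz":0,"spin":0},{"grip":0.7,"tx":0,"ty":0,"tz":0,"spin":0},{"grip":0.7,"tx":0,"ty":0,"tz":0,"spin":0},{"grip":0.7,"tx":0,"ty":0,"tz":0,"spin":0}]' 12 >/dev/null; python3 m.py
python3 - <<'E'
from h import *
for n in("top","scene"):
    p,d,W=snap(n)
    for o in tops(n,p,W,.148,.175,.159,20): print(n,o["px"],o["c"].round(4),"%.0fx%.0f yaw %.0f z %.3f"%(o["w"],o["h"],o["yaw"],o["z"]),o["hsv"])
cv2.imwrite("pics/s13.png",cv2.resize(p[100:300,200:480,::-1],(784,560),interpolation=cv2.INTER_CUBIC))
E
```

```text
F [0.7 0.1 0.4] Mz -0.031 q7 -1.25 tau7 -0.006 op 0.598 ff 12.0 yaw 17.1 [ 0.6354 -0.2128  0.1202]
F [0.7 0.9 0.5] Mz -0.004 q7 -1.03 tau7 0.002 op 0.851 ff 0.0 yaw 17.1 [ 0.5446 -0.3242  0.2203]
top [348. 187.] [ 0.6335 -0.1083] 60x59 yaw -75 z 0.160 [ 20.  25. 101.]
top [380. 184.] [ 0.6365 -0.2139] 51x49 yaw -6 z 0.160 [  1. 228. 123.]
top [316. 190.] [ 0.6297 -0.0031] 61x58 yaw -14 z 0.160 [ 19.  25. 102.]
top [284. 193.] [0.6256 0.0998] 62x58 yaw 17 z 0.160 [ 20.  24. 104.]
top [251. 196.] [0.6256 0.2047] 51x48 yaw -2 z 0.160 [  1. 225. 127.]
scene [267. 162.] [ 0.6397 -0.2042] 53x47 yaw 53 z 0.155 [179. 189. 192.]
scene [287. 180.] [ 0.6396 -0.0985] 63x61 yaw 15 z 0.155 [ 17.  11. 163.]
scene [308. 198.] [0.6353 0.0072] 65x58 yaw 76 z 0.156 [ 17.  11. 163.]
scene [331. 217.] [0.6319 0.1108] 62x62 yaw 16 z 0.156 [ 15.   9. 163.]
scene [356. 237.] [0.6288 0.2138] 55x50 yaw 47 z 0.156 [178. 184. 193.]
```

View pics/s13.png

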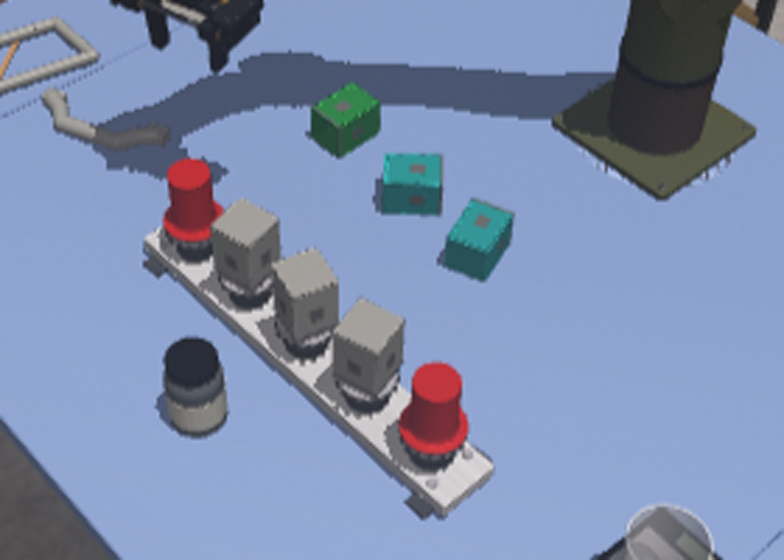

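The crop shows red covers on places 1 (436,400) and 5 (190,200), with tubs on places 2–4. All five tops are level at 160 mm, the robot is clear, and nothing else has moved. Handing in.

```bash
python3 -c "
from plant import workorder
print(workorder.finish_job())"
```

```text
the job is handed in; nothing more can be done
None
```

I turned all five spindles about 56° each; 1 and 5 drag and now wear the red covers, while 2, 3 and 4 run freely and each carry a grey insert upside down; everything measured level on the heads and the job was handed in at about 61 s of 210 s.

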